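Set up the fossil preparation bench for the next specimen

TASK

Change the bench over for the next fossil: take every hand tool out of the wooden block and lay it flat on the floor of the black tray, side by side and not across another; stack the finished specimen boxes squarely, edges flush, on the box that already stands on the plywood board; and stand the jar upright on the middle of the reader's plate, turned so that the label faces the reader's window. Leave the fossil, the glue bottle and the paint brush where they are.

Things in the scene. Friction and masses are not known exactly. Their poses are not given: they have to be found in the camera images.
- block: wooden tool block fixed to the bench, 58 (x) x 224 (y) x 90 (z) mm, origin under its centre. Four open wells at y = -84, -28, +28, +84 mm, each 32 mm (x) by 20 mm (y), floor at z = 10 mm. Each tool stands tip down, loosely, in a well and leans up to about 15 degrees, mostly to the block's +x or -x side; butt end about 170 mm above the bench.
- pick: hand tool (a needle pick with a pointed tip), 165 mm long: straight square wooden handle 14 x 14 x 100 mm and steel shaft 5 mm thick, 65 mm long. Origin on the axis where the shaft meets the handle, 65 mm from the tip; +z points along the handle to its butt end 100 mm away; x and y are square to the handle's flat faces. 50 g, balance point about 35 mm up the handle. May be absent.
- chisel: hand tool (a small chisel with a flat blade), 165 mm long: straight square wooden handle 14 x 14 x 100 mm and steel shaft 5 mm thick, 65 mm long. Origin on the axis where the shaft meets the handle, 65 mm from the tip; +z points along the handle to its butt end 100 mm away; x and y are square to the handle's flat faces. 50 g, balance point about 35 mm up the handle. May be absent.
- scraper: hand tool (a scraper with a broad flat tip), 165 mm long: straight square wooden handle 14 x 14 x 100 mm and steel shaft 5 mm thick, 65 mm long. Origin on the axis where the shaft meets the handle, 65 mm from the tip; +z points along the handle to its butt end 100 mm away; x and y are square to the handle's flat faces. 50 g, balance point about 35 mm up the handle. May be absent.
- rasp: hand tool (a rasp with a square dark tip), 165 mm long: straight square wooden handle 14 x 14 x 100 mm and steel shaft 5 mm thick, 65 mm long. Origin on the axis where the shaft meets the handle, 65 mm from the tip; +z points along the handle to its butt end 100 mm away; x and y are square to the handle's flat faces. 50 g, balance point about 35 mm up the handle. May be absent.
- pick_butt (a point): centre of the butt end of the pick's handle
- chisel_butt (a point): centre of the butt end of the chisel's handle
- scraper_butt (a point): centre of the butt end of the scraper's handle
- rasp_butt (a point): centre of the butt end of the rasp's handle
- tray: shallow black tool tray fixed to the bench, outside 260 (x) x 180 (y) x 20 (z) mm, walls and floor 4 mm; origin at the centre of its underside, x along its long side (tools fit only more or less lengthwise).
- board: plywood board fixed to the bench, 150 (x) x 120 (y) x 10 mm; origin at the centre of its underside (its top is 10 mm higher). The return column stands on it.
- first_box: closed specimen box like the others, 92 (x) x 66 (y) x 40 (z) mm, loose, 0.35 kg, already standing on the board: the foot of the column. Origin at the centre of its underside.
- box1: closed specimen box of brown card with a lid, 92 (x) x 66 (y) x 40 (z) mm, about 0.16 kg; origin at the centre of its underside, z up. All boxes are alike. Loose, standing on the bench at the start. May be absent.
- box2: closed specimen box of brown card with a lid, 92 (x) x 66 (y) x 40 (z) mm, about 0.16 kg; origin at the centre of its underside, z up. All boxes are alike. Loose, standing on the bench at the start. May be absent.
- box3: closed specimen box of brown card with a lid, 92 (x) x 66 (y) x 40 (z) mm, about 0.16 kg; origin at the centre of its underside, z up. All boxes are alike. Loose, standing on the bench at the start. May be absent.
- reader: label reader fixed to the bench: dark plate 4 mm thick, 100 mm wide (y), from x = -45 to +135 mm; on it a white head 80 mm wide, 116 mm high over the bench, whose front face with the window is at x = +85 mm and looks to -x. Origin under the centre of the round black rest pad (58 mm across) on the plate where the jar must stand; +x points from the pad to the window.
- jar: straight-sided amber glass jar with a black lid, 60 mm across, 74 mm high, about 0.25 kg, loose; origin at the centre of its underside, +x points out through the middle of its white barred label. A white seal strip runs from the label up over the lid on the same side, so that it shows from above.
- jar_label (a point): middle of the jar's label, on its side surface, 29 mm above the underside
- fossil: bystander, not part of the job: leave it alone. Fossil bone in grey rock, 75 x 130 x 42 mm, on the red mat; origin under its centre.
- dropper: bystander, not part of the job: leave it alone. Small white glue bottle with a red nozzle, 26 mm across, 78 mm high; origin under its centre.
- brush: bystander, not part of the job: leave it alone. Flat paint brush lying on the bench, 34 mm wide, 210 mm long along its y, 14 mm thick.
Mind the look-alikes: they are no part of the job. What is shaped like the pick but white is not meant.

How it is judged:
By the outcome, as a careful person would: the job done as asked, in the order asked, and still so for the second after the job is handed in, with the robot touching nothing.
Of pick, chisel, scraper, rasp only 3 to 4 are there at a start; the rules pass over those that are not, and their reading is None.
Of box1, box2, box3 only 2 to 3 are there at a start; the rules pass over those that are not, and their reading is None.
At some moment in a run one of pick, chisel, scraper, rasp may be knocked a few centimetres aside while the robot is not near it.
Once in a run the grip may slacken for a moment while it holds something.
It also fails if it takes over 210 s, if anything falls off the work surface, if the arm or the gripper's body presses on something with over 40 N, if the wrist force passes 120 N, or if a joint passes its speed limit or range.

ROBOT

A 6-joint arm with a two-finger parallel gripper is mounted at the origin on the work surface. World frame = base frame: x ahead of the robot, y to its left, z up, the work surface at z = 0. Lengths are in m, angles in rad, forces in N, time in s.
With the tool pointing down it reaches from about 0.35 to 0.925 m from the base axis. Payload 6.4 kg.
Tool frame: the origin (TCP) lies on the centre line of the jaws, within the pads' length; the fingertips stand 14 mm ahead of it and the grasp point (between the pads) lies 5 mm behind it; z points along the fingers, y is the line along which they close (so a half turn about z gives the same grasp; the last joint's range is limited). The gripper opens to 94 mm and grips with 3 to 60 N. Pads are 16 mm wide; open, the fingers measure 119 mm over their backs; the gripper's body (75 mm by 177 mm) begins 78 mm behind the grasp point.
Start: joints at [-1.325, 0.245, 1.558, -0, 1.339, -0.174], TCP at [0.265, -0.594, 0.219] pointing down, gripper open.
Joint ranges: [-3.13, 3.13], [-1.02, 2.26], [0.13, 2.54], [-0.95, 4.09], [0.21, 2.88], [-2.74, 2.74]. Speed limits (rad/s): [2.57, 2.57, 3.14, 3.14, 3.14, 3.14].

INTERFACE

Orientations are given as a unit quaternion [x, y, z, w].
In Python, from station import robot, optics, order gives the robot as it stands.
- The arm moves only by the shell command python3 -m inch 'ROWS' [FORCE]. ROWS is JSON, a list of rows, each a list of 7 numbers: the shift along the tool's x, y, z normalised to -1 to 1, where 1 is 0.025 m, then the turn, a rotation vector about the tool's x, y, z normalised to -1 to 1, where 1 is pi rad, then the opening, from -1 (shut) to 1 (fully open). A call has 1 to 8 rows; each row shifts and turns the commanded pose from where the row before left it, along the tool's axes as they then stand; what a row does not reach is not made up. A row lasts 1/8 s, in which the tool goes at most 62.5 mm and 10.7 degrees, less where a joint would pass 70% of its speed; a pose out of reach is approached as far as the arm can. A call with a number of a shift or a turn outside -1 to 1 is refused whole. A call with a gripper value outside its range is refused whole. The fingers move at their own pace and stop on an object; FORCE is the grip in N (left out, the last holds). Time passes only in rows, so rows that do not move let the fingers close. It gives the time, the measured TCP pose, the force, the opening and the grip force at its end, in the units of the state.
- robot.sense(): the state, without advancing time (a new reading comes with each control period).
- optics.get_image(name): name is "side" or "top"; returns (picture, depth): 480x640x3 uint8, red, green, blue; 480x640 float32, m along the optical axis (not along the pixel's ray), 0 where there is no reading.
- optics.camera_info(name): a dict with "mtx" (3x3 intrinsics, pixels), "rvec" (rotation vector, rad) and "tvec" (3), from world to camera coordinates, as OpenCV has them. Camera axes: x right, y down, z forward; pixel columns grow to the right and rows downward; lengths in m; the calibration is good to about 2 mm. A picture is of the moment at which its call begins. camera_info takes no time and is no camera call.
- order.sign_off(): hands the job in; it is judged then, once.
The state is a dict: "time": time; "joint_pos": joint angles; "dq": joint speeds; "tau": joint torques, N m; "position": TCP position; "tcp_rot": TCP orientation; "wrist_force": force on the tool from outside, world axes, zero at the start; "moment": the same for the moment, N m; "opening": finger opening in m; "grip_force": force on a finger pad.
Only numpy, scipy, OpenCV 4.12 (cv2) and the standard library are available. Lean on these libraries where they do the work, as an engineer would, in place of code of your own. Each camera call takes 0.05 s, during which the arm holds its last target. There are 200 camera calls.

## Working session

There is one attempt and no reset: what is moved stays moved. The work goes in short steps, Python scripts to look and compute and a shell command to move; the robot and the scene stay as the last step left them, time stands still between calls to the robot, and variables do not carry over. Pictures are saved under pics/ and viewed, at most 14 in all, crops included, and the job is handed in when it is done.

```bash
ls; mkdir -p pics
cat > h.py <<'E'
import numpy as np, cv2
from station import robot, optics, order
def cam(n):
    i=optics.camera_info(n); K=np.array(i["mtx"],float); R=cv2.Rodrigues(np.array(i["rvec"],float))[0]; t=np.array(i["tvec"],float).ravel(); return K,R,t
def grab(n,f=None):
    im,d=optics.get_image(n)
    if f: cv2.imwrite("pics/"+f,im[:,:,::-1])
    return im,d
def ray(n,u,v,z):
    K,R,t=cam(n); d=R.T@np.linalg.inv(K)@np.array([u,v,1.]); c=-R.T@t
    return c+d*(z-c[2])/d[2]
def cloud(n,d):
    K,R,t=cam(n); v,u=np.mgrid[0:480,0:640]
    p=np.stack([(u-K[0,2])/K[0,0]*d,(v-K[1,2])/K[1,1]*d,d],-1)
    return (p-t)@R
def proj(n,p):
    K,R,t=cam(n); q=K@(R@np.asarray(p,float)+t); return q[:2]/q[2]
E
python3 - <<'E'
from h import *
for n in("top","side"):
    im,d=grab(n,n+"0.png"); np.savez(n+"0.npz",im=im,d=d); K,R,t=cam(n); print(n,K[0],-R.T@t,R[2])
s=robot.sense(); print({k:np.round(v,3) for k,v in s.items()})
E
```

```text
pics
top [515.42116139   0.         321.69408253] [ 0.42181787 -0.07836314  1.34562432] [ 0.06088278 -0.00728506 -0.99811834]
side [498.2342743    0.         324.93945837] [0.34514475 1.12719218 0.86489259] [ 0.11011208 -0.85307294 -0.51004107]
{'time': np.float64(0.1), 'joint_pos': array([-1.325,  0.246,  1.559, -0.   ,  1.339, -0.174]), 'dq': array([ 0.   , -0.003, -0.003,  0.001, -0.   , -0.002]), 'tau': array([-0.0000e+00, -4.1691e+01, -3.1553e+01,  6.9000e-02,  3.1000e-02,
       -0.0000e+00]), 'position': array([ 0.265, -0.593,  0.218]), 'tcp_rot': array([ 0.978,  0.208, -0.   , -0.001]), 'wrist_force': array([ 0.277, -1.014, -0.653]), 'moment': array([ 0.048, -0.008,  0.002]), 'grip_force': np.float64(0.0), 'opening': np.float64(0.094)}
```

View pics/top0.png

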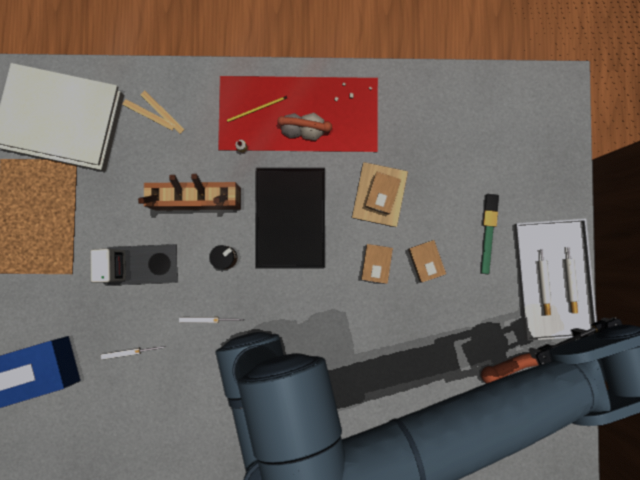

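View pics/side0.png

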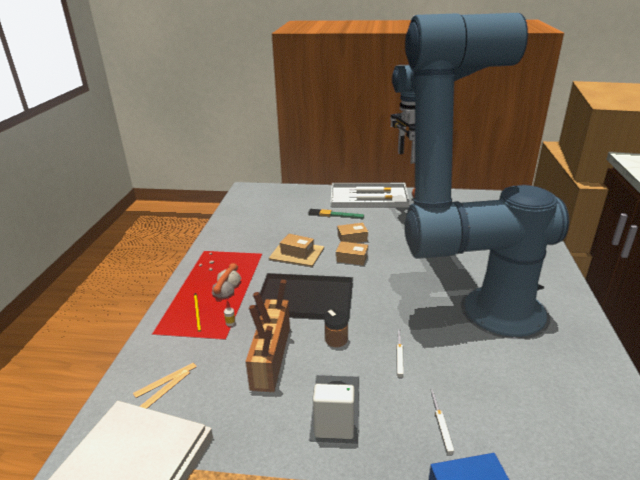

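Run:
```python
from h import *
T=np.load("top0.npz");S=np.load("side0.npz");im,d=T["im"],T["d"];P=cloud("top",d)
hsv=cv2.cvtColor(im,cv2.COLOR_RGB2HSV)
def rect(m,z,name,x0,y0,x1,y1):
    w=np.zeros(m.shape,np.uint8);w[y0:y1,x0:x1]=m[y0:y1,x0:x1]
    c=max(cv2.findContours(w,0,1)[0],key=cv2.contourArea)
    pts=np.array([ray("top",*p[0],z)[:2] for p in c],np.float32)
    (cx,cy),wh,a=cv2.minAreaRect(pts);print(name,np.round([cx,cy,*wh,a],4),len(c))
# depth check
for n,u,v in(("bench",450,330),("tray",290,220),("pad",160,264),("book",50,110)):print(n,P[v,u].round(3))
br=((hsv[...,0]>5)&(hsv[...,0]<20)&(hsv[...,1]>90)).astype(np.uint8)
z=P[...,2]
rect(((z>.03)&(z<.07)),.04,"boxA",355,235,398,290)
rect(((z>.03)&(z<.07)),.04,"boxB",402,235,450,290)
rect(((z>.04)&(z<.07)),.05,"first",355,160,410,228)
rect(((z>.004)&(z<.07)),.01,"board",345,155,415,232)
rect((im.max(2)<40),.02,"tray",245,160,335,275)
rect((z>.06)&(z<.1),.074,"jar",200,235,245,278)
rect((z>.07)&(z<.1),.09,"block",130,170,250,220)
rect((z>.1),.116,"head",80,240,135,290)
rect((im.max(2)<75),.004,"plate",100,235,185,290)
v,u=np.nonzero((z>.11)[170:225,130:250]);
for U in np.c_[u+130,v+170][::1][:0]:print(U)
m=((z>.105)&(z<.2)).astype(np.uint8);m[:165]=0;m[225:]=0;m[:,:130]=0;m[:,250:]=0
n,l,st,ce=cv2.connectedComponentsWithStats(m)
for i in range(1,n):
    q=P[l==i];o=np.argsort(q[:,2]);print("tool",st[i],q[o[-15:]].mean(0).round(3),q[:,2].max().round(3),q[o[:15]].mean(0).round(3))
for n,i,r in(("top",im,(125,160,250,290)),("side",S["im"],(230,270,370,450))):
    c=i[r[1]:r[3],r[0]:r[2]];cv2.imwrite(f"pics/c_{n}.png",cv2.resize(c,None,fx=4 if n=="top" else 3.3,fy=4 if n=="top" else 3.3,interpolation=cv2.INTER_CUBIC)[:,:,::-1])
```

```text
bench [ 0.264 -0.424 -0.002]
tray [ 0.545 -0.005  0.008]
pad [0.428 0.33  0.007]
book [0.82  0.613 0.038]
boxA [ 4.34300e-01 -2.27500e-01  6.70000e-02  9.23000e-02  8.15688e+01] 121
boxB [ 0.442  -0.3552  0.0922  0.0684 19.5577] 116
first [ 6.13900e-01 -2.41200e-01  6.64000e-02  9.38000e-02  7.20248e+01] 115
board [ 0.6137 -0.2405  0.1364  0.1591 76.9557] 236
tray [ 0.5502 -0.0041  0.2541  0.1737  0.5717] 327
jar [0.4472 0.1598 0.0566 0.0592 0.5908] 69
block [0.599  0.236  0.0592 0.2255 0.6467] 276
head [0.4225 0.4359 0.0788 0.052  2.1311] 101
plate [0.4254 0.3816 0.0997 0.1889 3.3495] 213
tool [169 175  12  17 126] [0.625 0.259 0.172] 0.174 [0.608 0.26  0.11 ]
tool [191 174  12  18 129] [0.627 0.209 0.172] 0.174 [0.609 0.206 0.11 ]
tool [213 195  12   9  84] [0.576 0.155 0.174] 0.177 [0.59  0.151 0.117]
tool [138 196  17   8 108] [0.572 0.328 0.173] 0.175 [0.584 0.319 0.112]
```

View pics/c_top.png

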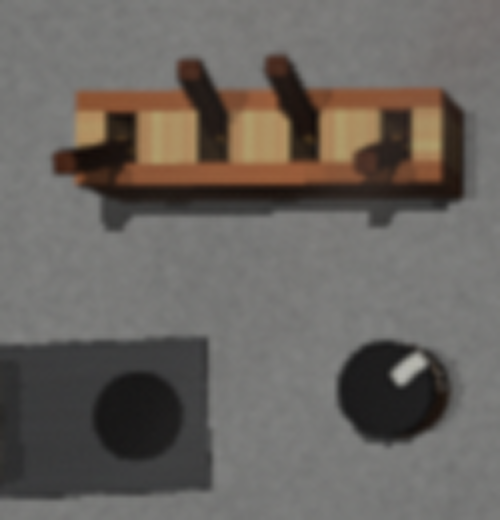

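View pics/c_side.png

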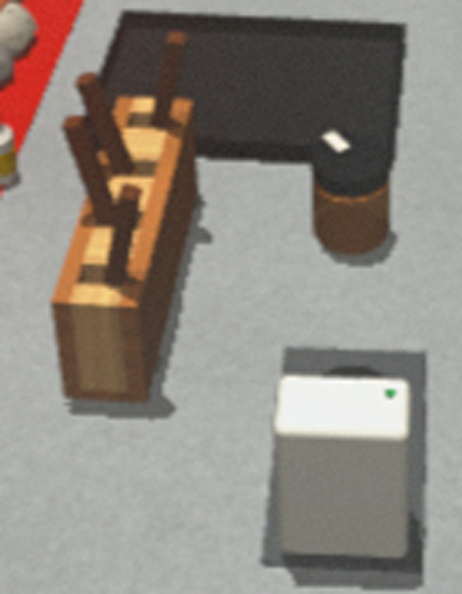

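The top view shows four dark handles in the block: the outer two lean to −x, the inner two to +x. Two loose boxes are at about (376,263) and (427,260), the jar is at (223,258) with its strip to the upper right, and the reader pad is at about (159,264). I start moving.

```bash
cat >> h.py <<'E'
from scipy.spatial.transform import Rotation as Ro
def frame(a=0,yaw=0):  # tilt a deg: fingers swing from down towards heading yaw
    return Ro.from_euler('z',yaw,degrees=True)*Ro.from_quat([1,0,0,0])*Ro.from_euler('y',a,degrees=True)
def to(p,a=0,yaw=0,ahead=0,back=0,cur=None):
    """turn first (about TCP), then shift; object 'ahead' of TCP, stand off by back"""
    s=robot.sense(); R0=Ro.from_quat(s["tcp_rot"]); R1=frame(a,yaw)
    P=np.array(p)-R1.as_matrix()[:,2]*(ahead+back)
    rv=(R0.inv()*R1).as_rotvec()
    d=P-s["position"]
    print("turn deg",np.degrees(rv).round(1),"units",(rv/np.pi).round(4),"| shift units after turn",(R1.inv().apply(d)/.025).round(2),"before turn",(R0.inv().apply(d)/.025).round(2),"target",P.round(4))
E
python3 -m inch '[[0,0,-1,0,0,0.045,-0.28],[0,0,-1,0,0,0.045,-0.28],[0,0,-1,0,0,0.043,-0.28],[0,-1,-0.5,0,0,0,-0.28],[0.4,-1,0,0,0,0,-0.28],[0.4,-1,0,0,0,0,-0.28],[0.4,-1,0,0,0,0,-0.28],[0.4,-1,0,0,0,0,-0.28]]' 30
python3 -m inch '[[0.4,-1,0,0,0,0,-0.28],[0.4,-1,0,0,0,0,-0.28],[0.4,-1,0,0,0,0,-0.28],[0.4,-1,0,0,0,0,-0.28],[0.4,-1,0,0,0,0,-0.28],[0.4,-1,0,0,0,0,-0.28],[0.4,-1,0,0,0,0,-0.28],[0.4,-1,0,0,0,0,-0.28]]'
python3 -m inch '[[0.4,-1,0,0,0,0,-0.28],[0.4,-1,0,0,0,0,-0.28],[0.4,-1,0,0,0,0,-0.28],[0.4,-1,0,0,0,0,-0.28],[0.4,-1,0,0,0,0,-0.28],[0.4,-1,0,0,0,0,-0.28],[0.4,-1,0,0,0,0,-0.28],[0.4,-1,0,0,0,0,-0.28]]'
python3 - <<'E'
from h import *
to([.615,.209,.125],50,0,.008,.07)
print(robot.sense()["joint_pos"].round(2))
E
```

```text
time: 1.1
position: [0.3048, -0.4674, 0.3064]
tcp_rot: [1.0, 0.001, -0.0, -0.0]
wrist_force: [-0.5, 0.9, -0.3]
opening: 0.0343
grip_force: 0.0
time: 2.1
position: [0.3846, -0.2668, 0.3069]
tcp_rot: [1.0, 0.001, 0.0, -0.0]
wrist_force: [0.9, -0.6, 0.3]
opening: 0.0338
grip_force: 0.0
time: 3.1
position: [0.4639, -0.0666, 0.3069]
tcp_rot: [1.0, 0.001, 0.0, 0.0]
wrist_force: [0.2, -1.0, 0.5]
opening: 0.0333
grip_force: 0.0
turn deg [-0.1 50.   0.1] units [-0.0003  0.2777  0.0006] | shift units after turn [ -1.69 -11.03   6.19] before turn [  3.68 -11.02   5.27] target [0.5552 0.209  0.1751]
[-0.39 -0.26  1.9   0.    1.5   1.18]
```

Responds well. Turn to the tilt while moving in y, then check the arm reaches it.

```bash
python3 -m inch '[[0,-1,0,0,0.0555,0,-0.28],[0,-1,0,0,0.0555,0,-0.28],[0,-1,0,0,0.0555,0,-0.28],[0,-1,0,0,0.0555,0,-0.28],[0,-1,0,0,0.0555,0,-0.28],[0,-1,0,0,0,0,-0.28],[0,-1,0,0,0,0,-0.28],[0,-1,0,0,0,0,-0.28]]'
python3 -m inch '[[0,-1,0,0,0,0,-0.28],[0,-1,0,0,0,0,-0.28],[0,-1,0,0,0,0,-0.28],[0,0,0,0,0,0,-0.28]]'
python3 - <<'E'
from h import *
to([.615,.209,.125],50,0,.008,.07)
print(robot.sense()["joint_pos"].round(2))
E
```

```text
time: 4.1
position: [0.4628, 0.1332, 0.307]
tcp_rot: [0.906, 0.001, 0.423, -0.001]
wrist_force: [-0.8, 0.1, -0.1]
opening: 0.0338
grip_force: 0.0
time: 4.6
position: [0.4625, 0.2085, 0.3064]
tcp_rot: [0.907, 0.003, 0.422, -0.001]
wrist_force: [-0.5, 0.0, -0.2]
opening: 0.0339
grip_force: 0.0
turn deg [-0.2  0.1  0.2] units [-0.0014  0.0007  0.0012] | shift units after turn [-1.64 -0.02  6.22] before turn [-1.63  0.    6.22] target [0.5552 0.209  0.1751]
[ 0.33 -0.62  2.32 -0.42  0.64  2.12]
```

```bash
python3 -m inch '[[-0.3,0,1,0,0,0,-0.28],[-0.3,0,1,0,0,0,-0.28],[-0.3,0,1,0,0,0,-0.28],[-0.3,0,1,0,0,0,-0.28],[-0.3,0,1,0,0,0,-0.28],[-0.14,0,1,0,0,0,-0.28],[0,0,0.22,0,0,0,-0.28],[0,0,0,0,0,0,-0.28]]'
python3 - <<'E'
from h import *
to([.615,.209,.125],50,0,.008,.0)
print(robot.sense()["joint_pos"].round(2))
ims=[]
for n,r in(("top",(130,160,250,250)),("side",(230,260,350,350))):
    i,d=grab(n);ims.append(cv2.resize(i[r[1]:r[3],r[0]:r[2]],(400,300),interpolation=cv2.INTER_CUBIC))
cv2.imwrite("pics/a1.png",np.hstack(ims)[:,:,::-1])
E
```

```text
time: 5.6
position: [0.556, 0.2064, 0.1759]
tcp_rot: [0.906, 0.0, 0.422, -0.0]
wrist_force: [0.1, 0.7, -0.8]
opening: 0.0339
grip_force: 0.0
turn deg [-0.  0.  0.] units [-0.0002  0.0002  0.0002] | shift units after turn [-0.04 -0.1   2.8 ] before turn [-0.04 -0.1   2.8 ] target [0.6089 0.209  0.1301]
[ 0.25 -0.16  2.25 -0.79  0.27  2.5 ]
```

View pics/a1.png

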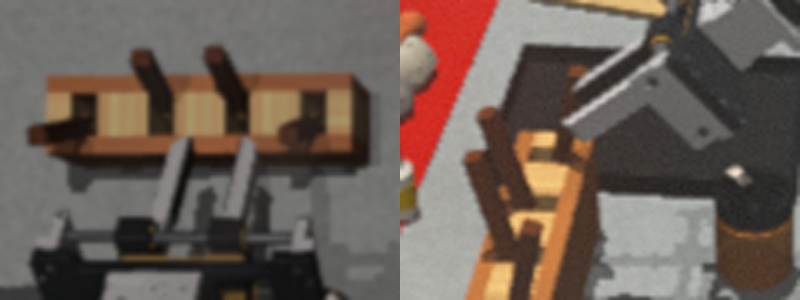

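```bash
python3 -m inch '[[0,0,0,0,-0.05,0,-0.28],[0,0,0,0,0,0,-0.28]]'
python3 - <<'E'
from h import *
to([.615,.209,.125],41,0,.008,.0)
print(robot.sense()["joint_pos"].round(2))
E
```

```text
time: 5.95
position: [0.5591, 0.2031, 0.1788]
tcp_rot: [0.925, -0.004, 0.38, 0.006]
wrist_force: [-0.1, 0.6, -0.3]
opening: 0.0337
grip_force: 0.0
turn deg [ 0.8 -3.7 -0.2] units [ 0.0045 -0.0204 -0.0011] | shift units after turn [ 0.27 -0.24  2.77] before turn [ 0.09 -0.28  2.78] target [0.6098 0.209  0.131 ]
[ 0.24 -0.15  2.2  -0.52  0.38  2.23]
```

```bash
python3 -m inch '[[0,-0.1,0,0.004,-0.02,0,-0.28],[0.1,-0.1,0.6,0,0,0,-0.28],[0.1,-0.04,0.8,0,0,0,-0.28],[0.07,0,0.8,0,0,0,-0.28],[0,0,0.5,0,0,0,-0.28],[0,0,0,0,0,0,-0.28]]'
python3 - <<'E'
from h import *
to([.615,.209,.125],41,0,.008,.0)
print(robot.sense()["joint_pos"].round(2))
E
```

```text
time: 6.7
position: [0.6062, 0.2084, 0.128]
tcp_rot: [0.938, -0.001, 0.348, 0.001]
wrist_force: [-0.2, 0.4, -0.8]
opening: 0.034
grip_force: 0.0
turn deg [ 0.2  0.3 -0.1] units [ 0.0009  0.0017 -0.0006] | shift units after turn [ 0.18 -0.02  0.  ] before turn [ 0.18 -0.02  0.  ] target [0.6098 0.209  0.131 ]
[ 0.21  0.06  2.08 -0.45  0.33  2.16]
```

```bash
python3 -m inch '[[0,0,0,0,0,0,-1],[0,0,0,0,0,0,-1],[0,0,0,0,0,0,-1],[0,0,0,0,0,0,-1]]' 30
python3 -m inch '[[0.33,0,-0.38,0,0,0,-1],[0.66,0,-0.75,0,0,0,-1],[0.66,0,-0.75,0,0,0,-1],[0.66,0,-0.75,0,0,0,-1],[0.66,0,-0.75,0,0,0,-1],[0.66,0,-0.75,0,0,0,-1],[0,0,0,0,0,0,-1]]'
python3 - <<'E'
from h import *
print(robot.sense()["joint_pos"].round(2))
ims=[]
for n,r in(("top",(130,130,290,250)),("side",(200,220,360,340))):
    i,d=grab(n);ims.append(cv2.resize(i[r[1]:r[3],r[0]:r[2]],(400,300),interpolation=cv2.INTER_CUBIC))
cv2.imwrite("pics/a2.png",np.hstack(ims)[:,:,::-1])
E
```

```text
time: 7.2
position: [0.6069, 0.2087, 0.1295]
tcp_rot: [0.937, -0.001, 0.349, 0.001]
wrist_force: [-1.3, -0.0, 1.4]
opening: 0.0134
grip_force: 29.9
time: 8.07
position: [0.6092, 0.209, 0.2701]
tcp_rot: [0.937, -0.001, 0.351, 0.0]
wrist_force: [0.3, 1.1, -0.2]
opening: 0.0135
grip_force: 29.9
[ 0.21 -0.14  1.99 -0.25  0.61  1.94]
```

View pics/a2.png

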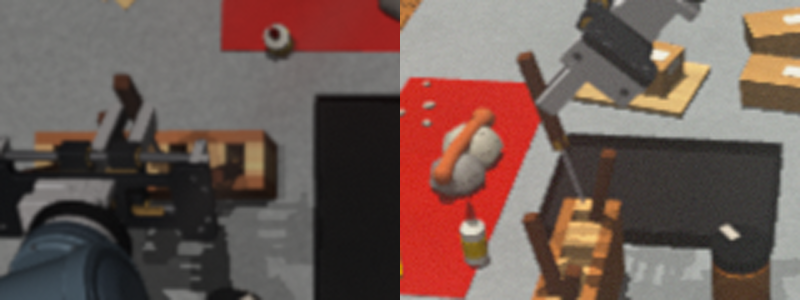

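```bash
python3 -m inch '[[0.66,0,-0.75,0,0,0,-1],[0.66,0,-0.75,0,0,0,-1],[0,1,0,0,0,0,-1],[0,1,0,0,0,0,-1],[0,1,0,0,0,0,-1],[0,1,0,0,0,0,-1],[0,1,0,0,-0.043,0,-1],[0,1,0,0,-0.043,0,-1]]'
python3 -m inch '[[0,1,0,0,-0.043,0,-1],[0,1,0,0,-0.043,0,-1],[0,1,0,0,-0.043,0,-1],[0,1,0,0,-0.043,0,-1],[0,0.8,0,0,-0.043,0,-1],[0,0,0,0,-0.043,0,-1],[0,0,0,0,-0.043,0,-1],[0,0,0,0,-0.043,0,-1]]'
cat >> h.py <<'E'
def held(z0,box):
    """axis of the dark held handle from both depth views: fit points in world box"""
    Q=[]
    for n in("side",):
        im,d=grab(n);P=cloud(n,d);h=cv2.cvtColor(im,cv2.COLOR_RGB2HSV)
        m=(h[...,1]>70)&(h[...,2]<110)&(d>0)&np.all((P>box[0])&(P<box[1]),-1);Q.append(P[m])
    Q=np.vstack(Q);c=Q.mean(0);v=np.linalg.svd(Q-c)[2][0];t=(Q-c)@v
    print(len(Q),"c",c.round(4),"dir",v.round(3),"ends",(c+v*t.min()).round(3),(c+v*t.max()).round(3))
E
python3 - <<'E'
from h import *
s=robot.sense();p=s["position"];print(p.round(4),Ro.from_quat(s["tcp_rot"]).as_matrix()[:,2].round(3),s["joint_pos"].round(2),s["opening"])
held(0,(p-[.15,.03,.09],p+[.15,.03,.06]))
i,d=grab("side");u,v=proj("side",p).astype(int);cv2.imwrite("pics/a3.png",cv2.resize(i[v-70:v+70,u-90:u+90],None,fx=3,fy=3)[:,:,::-1])
E
```

```text
time: 9.18
position: [0.607, 0.058, 0.3144]
tcp_rot: [0.977, -0.002, 0.215, 0.0]
wrist_force: [0.7, 0.9, -0.2]
opening: 0.0134
grip_force: 29.9
time: 10.18
position: [0.6077, -0.0614, 0.3148]
tcp_rot: [0.948, -0.002, -0.318, -0.001]
wrist_force: [0.8, 0.4, -1.0]
opening: 0.0135
grip_force: 29.9
[ 0.6077 -0.0614  0.3148] [-0.602  0.002 -0.798] [-0.23  0.5   1.16 -0.16  2.11  1.31] 0.013483328398781143
94 c [ 0.5976 -0.0552  0.3092] dir [ 0.999 -0.025 -0.044] ends [ 0.553 -0.054  0.311] [ 0.648 -0.056  0.307]
```

View pics/a3.png

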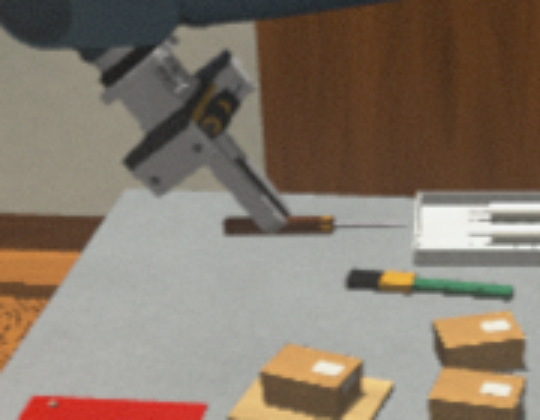

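```bash
python3 -m inch '[[0.65,0,0.98,0,0,0,-1],[0.65,0,0.98,0,0,0,-1],[0.65,0,0.98,0,0,0,-1],[0.65,0,0.98,0,0,0,-1],[0.65,0,0.98,0,0,0,-1],[0.65,0,0.98,0,0,0,-1],[0.65,0,0.98,0,0,0,-1],[0.65,0,0.98,0,0,0,-1]]'
python3 -m inch '[[0.4,0,0.6,0,0.006,0,-1],[0,0,0,0,0,0,-1]]'
python3 - <<'E'
from h import *
s=robot.sense();p=s["position"];R=Ro.from_quat(s["tcp_rot"]);print(p.round(4),R.as_matrix()[:,2].round(3),R.inv().apply([0,0,.021-p[2]])/.025)
E
```

```text
time: 11.28
position: [0.5946, -0.0612, 0.0806]
tcp_rot: [0.95, -0.002, -0.313, -0.0]
wrist_force: [-0.2, -0.6, 0.4]
opening: 0.0143
grip_force: 3.0
time: 11.52
position: [0.5925, -0.061, 0.0623]
tcp_rot: [0.952, -0.002, -0.306, -0.001]
wrist_force: [-0.4, 0.1, -0.2]
opening: 0.0135
grip_force: 30.0
[ 0.5925 -0.061   0.0623] [-0.583  0.002 -0.812] [9.63855955e-01 7.83677825e-04 1.34168469e+00]
```

Grip slackened for a moment; check the tool's attitude.

Run:
```python
from h import *
s=robot.sense();p=s["position"]
held(0,(p-[.15,.03,.06],p+[.15,.03,.06]))
```

```text
307 c [ 0.6352 -0.0606  0.028 ] dir [ 0.947 -0.044 -0.318] ends [ 0.54  -0.056  0.06 ] [ 0.739 -0.065 -0.007]
```

Run:
```python
from h import *
s=robot.sense();p=s["position"]
i,d=grab("side");u,v=proj("side",p).astype(int);cv2.imwrite("pics/a4.png",cv2.resize(i[v-40:v+40,u-60:u+60],None,fx=5,fy=5)[:,:,::-1]);print(u,v)
```

```text
293 268
```

View pics/a4.png

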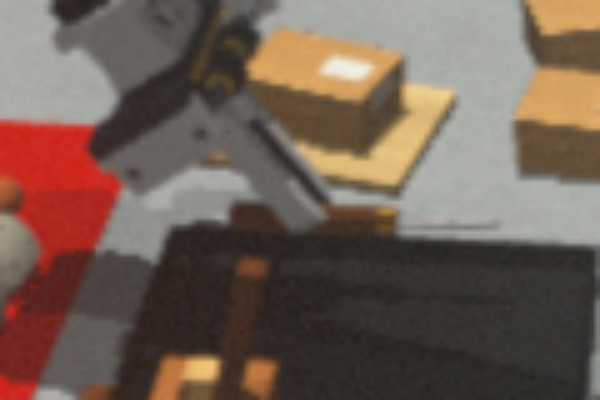

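Still level. Lower, release, rise.

```bash
python3 -m inch '[[0.48,0,0.67,0,0,0,-1],[0.48,0,0.67,0,0,0,-1],[0,0,0,0,0,0,-1]]'
python3 -m inch '[[0,0,0,0,0,0,-0.45],[0,0,0,0,0,0,-0.45],[0,0,0,0,0,0,-0.45]]'
python3 -m inch '[[0,0,-1,0,0,0,-0.45],[0,0,-1,0,0,0,-0.45],[-0.56,0,-0.8,0,0.04,0,-0.28],[-0.5,-1,-0.8,0,0.055,0,-0.28],[-0.4,-1,-0.9,0,0.055,0,-0.28],[-0.3,-1,-1,0,0.055,0,-0.28],[0,-1,-1,0,0.055,0,-0.28],[0,-1,-1,0,0.055,0,-0.28]]'
python3 -m inch '[[0,-1,-0.5,0,0.05,0,-0.28],[0,-1,0,0,0.05,0,-0.28],[0,-1,0,0,0.045,0,-0.28],[0,-1,0,0,0,0,-0.28],[0,-1,0,0,0,0,-0.28],[0,-1,0,0,0,0,-0.28],[0,-1,0,0,0,0,-0.28],[0,-1,0,0,0,0,-0.28]]'
python3 - <<'E'
from h import *
print(robot.sense()["joint_pos"].round(2))
to([.614,.262,.125],41,0,.008,.07)
im,d=grab("side");P=cloud("side",d);h=cv2.cvtColor(im,cv2.COLOR_RGB2HSV)
m=(P[...,2]>.105)&(P[...,2]<.19)&(P[...,0]>.55)&(P[...,0]<.66)&(P[...,1]>.1)&(P[...,1]<.36)&(h[...,2]<120)
n,l,st,ce=cv2.connectedComponentsWithStats(m.astype(np.uint8))
for i in range(1,n):
    if st[i][4]>30:
        q=P[l==i];o=np.argsort(q[:,2]);k=len(o)//6;print(st[i],q[o[-k:]].mean(0).round(3),q[o[:k]].mean(0).round(3))
i,_=grab("top","t1.png")
E
```

```text
time: 12.0
position: [0.5939, -0.0613, 0.0208]
tcp_rot: [0.952, -0.002, -0.306, -0.0]
wrist_force: [0.0, -0.5, 0.1]
opening: 0.0138
grip_force: 30.3
time: 12.38
position: [0.594, -0.0614, 0.0222]
tcp_rot: [0.952, -0.002, -0.306, -0.0]
wrist_force: [-0.3, 0.5, 0.4]
opening: 0.026
grip_force: 0.0
time: 13.38
position: [0.6111, 0.0643, 0.2129]
tcp_rot: [0.982, -0.002, 0.187, 0.0]
wrist_force: [0.1, 0.2, 0.5]
opening: 0.0343
grip_force: 0.0
time: 14.38
position: [0.6068, 0.2644, 0.2226]
tcp_rot: [0.916, -0.001, 0.401, 0.001]
wrist_force: [-0.9, 0.3, -0.6]
opening: 0.0341
grip_force: 0.0
[ 0.34 -0.04  2.03 -0.62  0.44  2.39]
turn deg [ 0.2 -6.2 -0.1] units [ 0.0008 -0.0346 -0.0007] | shift units after turn [-2.34  0.1   0.01] before turn [-2.33  0.1  -0.24] target [0.5628 0.262  0.1839]
[276 293   7  12  55] [0.587 0.164 0.137] [0.59  0.162 0.109]
[249 305  15  29 184] [0.624 0.265 0.17 ] [0.611 0.268 0.111]
[262 327  10  26 157] [0.572 0.334 0.171] [0.586 0.333 0.112]
```

View pics/t1.png

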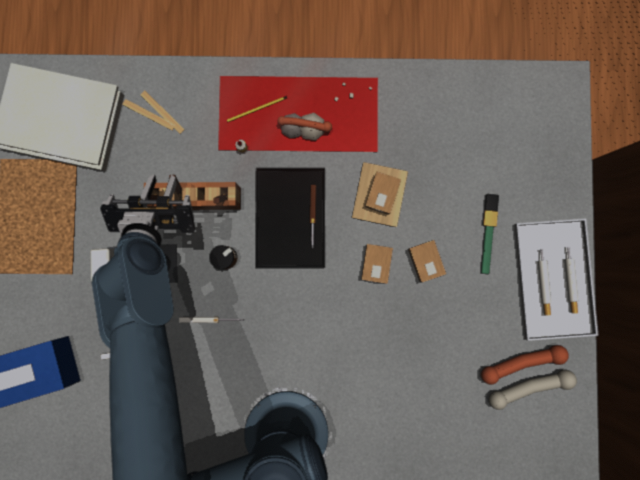

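```bash
python3 -m inch '[[0,0.1,0,0,-0.035,0,-0.28],[-0.8,0,0,0,0,0,-0.28],[-0.8,0,0,0,0,0,-0.28],[-0.7,0,0,0,0,0,-0.28],[0,0,0.5,0,0,0,-0.28],[0,0,0.5,0,0,0,-0.28],[0,0,0,0,0,0,-0.28]]'
python3 - <<'E'
from h import *
print(robot.sense()["joint_pos"].round(2))
to([.614,.262,.125],41,0,.008,.0)
E
```

```text
time: 15.35
position: [0.5808, 0.2606, 0.165]
tcp_rot: [0.937, -0.002, 0.349, 0.001]
wrist_force: [-1.1, 0.1, -0.9]
opening: 0.0335
grip_force: 0.0
[ 0.34  0.    2.06 -0.53  0.45  2.32]
turn deg [ 0.2  0.1 -0.2] units [ 0.0011  0.0008 -0.0008] | shift units after turn [-0.05 -0.06  1.76] before turn [-0.04 -0.06  1.76] target [0.6088 0.262  0.131 ]
```

```bash
python3 -m inch '[[0,-0.06,0.6,0,0,0,-0.28],[0,0,0.6,0,0,0,-0.28],[0,0,0.55,0,0,0,-0.28],[0,0,0,0,0,0,-0.28],[0,0,0,0,0,0,-1],[0,0,0,0,0,0,-1],[0,0,0,0,0,0,-1],[0,0,0,0,0,0,-1]]' 30
python3 -m inch '[[0.33,0,-0.38,0,0,0,-1],[0.66,0,-0.75,0,0,0,-1],[0.66,0,-0.75,0,0,0,-1],[0.66,0,-0.75,0,0,0,-1],[0.66,0,-0.75,0,0,0,-1],[0.66,0,-0.75,0,0,0,-1],[0.66,0,-0.75,0,0,0,-1],[0.66,0,-0.75,0,0,0,-1]]'
python3 - <<'E'
from h import *
print(robot.sense()["joint_pos"].round(2))
to([.58,-.023,.3],-36,0)
E
```

```text
time: 16.35
position: [0.6087, 0.2633, 0.1333]
tcp_rot: [0.937, -0.001, 0.35, -0.0]
wrist_force: [-0.6, 3.8, -0.0]
opening: 0.0139
grip_force: 29.7
time: 17.35
position: [0.6095, 0.262, 0.3214]
tcp_rot: [0.937, -0.001, 0.349, 0.001]
wrist_force: [-0.0, 0.5, -0.6]
opening: 0.0136
grip_force: 29.6
[ 0.32 -0.12  1.87 -0.32  0.73  2.06]
turn deg [  0.1 -76.9  -0.2] units [ 0.0006 -0.427  -0.0011] | shift units after turn [-0.45 11.4   1.39] before turn [-1.44 11.4  -0.09] target [ 0.58  -0.023  0.3  ]
```

```bash
python3 -m inch '[[0,1,0,0,0,0,-1],[0,1,0,0,0,0,-1],[0,1,0,0,0,0,-1],[0,1,0,0,0,0,-1],[0,1,0,0,0,0,-1],[0,1,0,0,-0.042,0,-1],[0,1,0,0,-0.042,0,-1],[0,1,0,0,-0.042,0,-1]]'
python3 -m inch '[[0,1,0,0,-0.042,0,-1],[0,1,0,0,-0.042,0,-1],[0,1,0,0,-0.042,0,-1],[0,0.4,0,0,-0.042,0,-1],[0,0,0,0,-0.042,0,-1],[0,0,0,0,-0.042,0,-1],[0,0,0,0,-0.04,0,-1],[0,0,0,0,0,0,-1]]'
python3 - <<'E'
from h import *
s=robot.sense();p=s["position"];a=np.degrees(np.arctan2(Ro.from_quat(s["tcp_rot"]).as_matrix()[0,2],-Ro.from_quat(s["tcp_rot"]).as_matrix()[2,2]));print(a)
held(0,(p-[.15,.03,.09],p+[.15,.03,.06]))
to([.59,-.023,.06],a,0)
E
```

```text
time: 18.35
position: [0.6087, 0.0615, 0.3215]
tcp_rot: [0.988, -0.001, 0.157, 0.001]
wrist_force: [0.8, 0.1, -0.5]
opening: 0.014
grip_force: 29.6
time: 19.35
position: [0.6092, -0.0226, 0.3183]
tcp_rot: [0.955, -0.001, -0.296, -0.001]
wrist_force: [-0.0, 0.5, -1.1]
opening: 0.0139
grip_force: 29.6
-34.486834436631646
107 c [ 0.5913 -0.0164  0.3149] dir [-0.999  0.024 -0.023] ends [ 0.647 -0.018  0.316] [ 0.551 -0.015  0.314]
turn deg [-0.1 -0.2 -0.1] units [-0.0006 -0.0009 -0.0007] | shift units after turn [5.25 0.02 8.99] before turn [5.23 0.03 9.  ] target [ 0.59  -0.023  0.06 ]
```

```bash
python3 -m inch '[[0.56,0,0.95,0,0,0,-1],[0.56,0,0.95,0,0,0,-1],[0.56,0,0.95,0,0,0,-1],[0.56,0,0.95,0,0,0,-1],[0.56,0,0.95,0,0,0,-1],[0.56,0,0.95,0,0,0,-1],[0.56,0,0.95,0,0,0,-1],[0.56,0,0.95,0,0,0,-1]]'
python3 -m inch '[[0.56,0,0.93,0,0,0,-1],[0.56,0,0.93,0,0,0,-1],[0.43,0,0.6,0,0,0,-1],[0,0,0,0,0,0,-1]]'
python3 - <<'E'
from h import *
to([.59,-.023,.021],-34.5,0)
E
```

```text
time: 20.4
position: [0.5946, -0.0225, 0.1013]
tcp_rot: [0.956, -0.002, -0.293, -0.0]
wrist_force: [1.0, 0.3, -0.5]
opening: 0.0138
grip_force: 29.6
time: 20.9
position: [0.591, -0.0223, 0.0273]
tcp_rot: [0.955, -0.002, -0.296, -0.0]
wrist_force: [0.4, 0.4, -0.2]
opening: 0.0139
grip_force: 29.6
turn deg [-0.1 -0.1 -0.2] units [-0.0006 -0.0007 -0.0009] | shift units after turn [0.11 0.03 0.23] before turn [0.11 0.03 0.23] target [ 0.59  -0.023  0.021]
```

```bash
python3 -m inch '[[0.11,0,0.23,0,0,0,-1],[0,0,0,0,0,0,-1],[0,0,0,0,0,0,-0.45],[0,0,0,0,0,0,-0.45],[0,0,0,0,0,0,-0.45],[0,0,-1,0,0,0,-0.45],[0,0,-1,0,0,0,-0.45],[-0.3,0,-1,0,0,0,-0.28]]'
python3 -m inch '[[-0.3,0,-1,0,0,0,-0.28],[-0.3,0,-1,0,0,0,-0.28],[-0.3,-0.5,-1,0,0,0,-0.28],[-0.3,-1,-1,0,-0.04,0,-0.28],[-0.4,-1,-1,0,-0.046,0,-0.28],[-0.4,-1,-0.8,0,0,0,-0.28],[0,-1,0,0,0,0,-0.28],[0,-1,0,0,0,0,-0.28]]'
python3 -m inch '[[0,-1,0,0,0,0,-0.28],[0,-1,0,0,0,0,-0.28],[0,-1,0,0,0,0,-0.28],[0,-1,0,0,0,0,-0.28],[0,-1,0,0,0,0,-0.28],[0,-1,0,0,0,0,-0.28],[0,-1,0,0,0,0,-0.28],[0,0,0,0,0,0,-0.28]]'
python3 - <<'E'
from h import *
print(robot.sense()["joint_pos"].round(2))
to([.583,.327,.125],-50,0,.008,.09)
im,d=grab("top");P=cloud("top",d)
for n in("top","side"):
    im,d=grab(n);P=cloud(n,d);h=cv2.cvtColor(im,cv2.COLOR_RGB2HSV)
    m=(P[...,2]>.105)&(P[...,2]<.185)&(P[...,0]>.53)&(P[...,0]<.62)&(P[...,1]>.1)&(P[...,1]<.38)&(h[...,2]<120)
    k,l,st,ce=cv2.connectedComponentsWithStats(m.astype(np.uint8))
    for i in range(1,k):
        if st[i][4]>30:
            q=P[l==i];o=np.argsort(q[:,2]);g=len(o)//6;print(n,st[i],q[o[-g:]].mean(0).round(3),q[o[:g]].mean(0).round(3))
E
```

```text
time: 21.9
position: [0.6271, -0.0225, 0.0878]
tcp_rot: [0.955, -0.002, -0.295, -0.0]
wrist_force: [-0.7, -0.9, -0.3]
opening: 0.0322
grip_force: 0.0
time: 22.9
position: [0.677, 0.1158, 0.2328]
tcp_rot: [0.907, -0.002, -0.421, -0.0]
wrist_force: [0.3, -0.3, 0.2]
opening: 0.034
grip_force: 0.0
time: 23.9
position: [0.6768, 0.2915, 0.2322]
tcp_rot: [0.907, -0.0, -0.421, 0.0]
wrist_force: [0.1, 0.9, -0.4]
opening: 0.034
grip_force: 0.0
[0.2  1.01 0.61 0.22 2.37 1.86]
turn deg [-0.  -0.2 -0. ] units [-0.     -0.001  -0.0002] | shift units after turn [ 0.87 -1.42  1.71] before turn [ 0.87 -1.42  1.71] target [0.6581 0.327  0.188 ]
top [213 195  12   9  82] [0.574 0.155 0.174] [0.589 0.151 0.116]
side [276 280  10  26 146] [0.575 0.16  0.173] [0.588 0.163 0.112]
side [262 327  11  27 170] [0.572 0.334 0.173] [0.585 0.334 0.112]
```

```bash
python3 -m inch '[[0.4,-0.7,0.5,0,0,0,-0.2],[0.47,-0.72,0.6,0,0,0,-0.2],[0,0,0.6,0,0,0,-0.2],[0,0,0.8,0,0,0,-0.2],[0,0,0.8,0,0,0,-0.2],[0,0,0,0,0,0,-0.2]]'
python3 - <<'E'
from h import *
to([.583,.327,.125],-50,0,.008,.0)
E
```

```text
time: 24.8
position: [0.6264, 0.3265, 0.1603]
tcp_rot: [0.906, -0.001, -0.423, 0.0]
wrist_force: [0.8, 0.7, 0.5]
opening: 0.0376
grip_force: 0.0
turn deg [-0.   0.1 -0.1] units [-0.0001  0.0005 -0.0008] | shift units after turn [-0.04 -0.02  1.92] before turn [-0.03 -0.02  1.92] target [0.5891 0.327  0.1301]
```

```bash
python3 -m inch '[[0,0,0.7,0,0,0,-0.2],[0,0,0.7,0,0,0,-0.2],[0,0,0.52,0,0,0,-0.2],[0,0,0,0,0,0,-0.2],[0,0,0,0,0,0,-1],[0,0,0,0,0,0,-1],[0,0,0,0,0,0,-1],[0,0,0,0,0,0,-1]]' 30
python3 -m inch '[[-0.38,0,-0.32,0,0,0,-1],[-0.77,0,-0.64,0,0,0,-1],[-0.77,0,-0.64,0,0,0,-1],[-0.77,0,-0.64,0,0,0,-1],[-0.77,0,-0.64,0,0,0,-1],[-0.77,0,-0.64,0,0,0,-1],[-0.77,0,-0.64,0,0,0,-1],[-0.77,0,-0.64,0,0,0,-1]]'
python3 - <<'E'
from h import *
print(robot.sense()["joint_pos"].round(2))
to([.52,.015,.3],28,0)
E
```

```text
time: 25.8
position: [0.5921, 0.3257, 0.1321]
tcp_rot: [0.907, -0.002, -0.421, -0.001]
wrist_force: [1.2, 0.8, 0.3]
opening: 0.0134
grip_force: 29.9
time: 26.8
position: [0.5903, 0.3257, 0.3211]
tcp_rot: [0.907, -0.001, -0.421, -0.0]
wrist_force: [1.0, 0.2, -1.1]
opening: 0.0135
grip_force: 29.9
[0.26 0.74 0.87 0.28 2.36 1.95]
turn deg [-0.  77.8 -0.2] units [-1.000e-04  4.322e-01 -1.100e-03] | shift units after turn [-2.88 12.43 -0.57] before turn [-1.14 12.44  2.67] target [0.52  0.015 0.3  ]
```

```bash
python3 -m inch '[[0,1,0,0,0,0,-1],[0,1,0,0,0,0,-1],[0,1,0,0,0,0,-1],[0,1,0,0,0,0,-1],[0,1,0,0,0.043,0,-1],[0,1,0,0,0.043,0,-1],[0,1,0,0,0.043,0,-1],[0,1,0,0,0.043,0,-1]]'
python3 -m inch '[[0,1,0,0,0.043,0,-1],[0,1,0,0,0.043,0,-1],[0,1,0,0,0.043,0,-1],[0,1,0,0,0.043,0,-1],[0,0.43,0,0,0.043,0,-1],[-0.9,0,0,0,0.043,0,-1],[-1,0,0,0,0,0,-1],[-1,0,0,0,0,0,-1]]'
python3 -m inch '[[0,0,0,0,0,0,-1]]'
python3 - <<'E'
from h import *
s=robot.sense();p=s["position"];M=Ro.from_quat(s["tcp_rot"]).as_matrix();a=np.degrees(np.arctan2(M[0,2],-M[2,2]));print(a)
held(0,(p-[.15,.03,.09],p+[.15,.03,.06]))
to([.52,.015,.0205],a,0)
i,d=grab("side");u,v=proj("side",p).astype(int);cv2.imwrite("pics/a5.png",cv2.resize(i[v-40:v+60,u-70:u+70],None,fx=4,fy=4)[:,:,::-1])
E
```

```text
time: 27.8
position: [0.5899, 0.125, 0.3209]
tcp_rot: [0.987, -0.002, -0.161, -0.0]
wrist_force: [-0.3, 0.6, -0.0]
opening: 0.0138
grip_force: 29.9
time: 28.8
position: [0.5227, 0.0154, 0.2891]
tcp_rot: [0.971, -0.002, 0.238, 0.0]
wrist_force: [0.6, 0.3, -0.2]
opening: 0.0136
grip_force: 29.9
time: 28.92
position: [0.5229, 0.0154, 0.2886]
tcp_rot: [0.971, -0.002, 0.238, 0.0]
wrist_force: [-0.0, -0.8, -0.5]
opening: 0.0138
grip_force: 29.9
27.54809679110692
107 c [0.5224 0.0204 0.2827] dir [ 0.999  0.021 -0.031] ends [0.482 0.02  0.284] [0.576 0.022 0.281]
turn deg [ 0.1 -0.1 -0.2] units [ 0.0006 -0.0006 -0.001 ] | shift units after turn [-5.12  0.01  9.47] before turn [-5.14  0.01  9.46] target [0.52   0.015  0.0205]
```

View pics/a5.png

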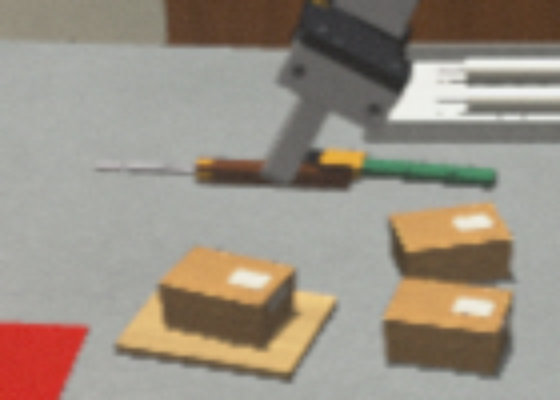

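```bash
python3 -m inch '[[-0.51,0,0.95,0,0,0,-1],[-0.51,0,0.95,0,0,0,-1],[-0.51,0,0.95,0,0,0,-1],[-0.51,0,0.95,0,0,0,-1],[-0.51,0,0.95,0,0,0,-1],[-0.51,0,0.95,0,0,0,-1],[-0.51,0,0.95,0,0,0,-1],[-0.51,0,0.95,0,0,0,-1]]'
python3 -m inch '[[-0.5,0,0.9,0,0,0,-1],[-0.45,0,0.7,0,0,0,-1],[0,0,0,0,0,0,-1]]'
python3 - <<'E'
from h import *
to([.52,.015,.021],27.5,0)
E
```

```text
time: 30.02
position: [0.5232, 0.0149, 0.0733]
tcp_rot: [0.971, -0.001, 0.239, 0.001]
wrist_force: [1.3, 0.2, -1.0]
opening: 0.0134
grip_force: 29.9
time: 30.4
position: [0.519, 0.0152, 0.0255]
tcp_rot: [0.971, -0.002, 0.237, 0.0]
wrist_force: [-0.1, -0.4, -0.1]
opening: 0.0134
grip_force: 29.9
turn deg [ 0.1  0.1 -0.2] units [ 0.0003  0.0004 -0.001 ] | shift units after turn [-0.05  0.01  0.18] before turn [-0.05  0.01  0.18] target [0.52  0.015 0.021]
```

```bash
python3 -m inch '[[0,0,0.16,0,0,0,-1],[0,0,0,0,0,0,-0.45],[0,0,0,0,0,0,-0.45],[0,0,0,0,0,0,-0.45],[0,0,-1,0,0,0,-0.45],[0,0,-1,0,0,0,-0.45],[0.46,0,-0.89,0,0,0,-0.28],[0.46,0,-0.89,0,0,0,-0.28]]'
python3 -m inch '[[0.46,0,-0.89,0,0,0,-0.28],[0.46,0,-0.89,0,0,0,-0.28],[0.46,0,-0.89,0,0,0,-0.28],[0.46,0,-0.89,0,0,0,-0.28],[0.46,-0.3,-0.89,0,-0.054,0,-0.2],[1,-0.6,-0.4,0,-0.054,0,-0.2],[1,-0.6,-0.3,0,-0.054,0,-0.2],[1,-0.6,-0.2,0,-0.054,0,-0.2]]'
python3 -m inch '[[1,-0.8,-0.3,0,-0.054,0,-0.2],[1,-0.9,-0.5,0,-0.054,0,-0.2],[1,-0.9,-0.8,0,-0.054,0,-0.2],[0.5,-1,-1,0,-0.052,0,-0.2],[0,0,0,0,0,0,-0.2]]'
python3 - <<'E'
from h import *
to([.583,.157,.125],-50,0,.008,.09)
for n in("top","side"):
    im,d=grab(n,"t2%s.png"%n);P=cloud(n,d);h=cv2.cvtColor(im,cv2.COLOR_RGB2HSV)
    m=(P[...,2]>.105)&(P[...,2]<.185)&(P[...,0]>.53)&(P[...,0]<.62)&(P[...,1]>.1)&(P[...,1]<.38)&(h[...,2]<120)
    k,l,st,ce=cv2.connectedComponentsWithStats(m.astype(np.uint8))
    for i in range(1,k):
        if st[i][4]>30:
            q=P[l==i];o=np.argsort(q[:,2]);g=len(o)//6;print(n,st[i],q[o[-g:]].mean(0).round(3),q[o[:g]].mean(0).round(3))
E
```

```text
time: 31.4
position: [0.4973, 0.0152, 0.1186]
tcp_rot: [0.971, -0.002, 0.239, 0.001]
wrist_force: [0.1, 0.6, 0.8]
opening: 0.0337
grip_force: 0.0
time: 32.4
position: [0.5681, 0.0681, 0.2774]
tcp_rot: [0.995, -0.002, -0.099, 0.0]
wrist_force: [-0.1, -1.0, 0.7]
opening: 0.0376
grip_force: 0.0
time: 33.02
position: [0.6795, 0.1583, 0.2852]
tcp_rot: [0.905, -0.001, -0.426, 0.0]
wrist_force: [-0.4, 0.0, -0.8]
opening: 0.0373
grip_force: 0.0
turn deg [-0.   0.5 -0.1] units [-0.0002  0.0026 -0.0006] | shift units after turn [2.43 0.05 3.16] before turn [2.45 0.05 3.14] target [0.6581 0.157  0.188 ]
top [218 195   7   9  50] [0.576 0.15  0.171] [0.59  0.15  0.112]
side [276 280  10  26 142] [0.575 0.16  0.174] [0.588 0.163 0.112]
```

```bash
python3 -m inch '[[0.8,0,0.8,0,0.002,0,-0.2],[0.8,0,0.8,0,0,0,-0.2],[0.8,0.05,0.8,0,0,0,-0.2],[0,0,0.8,0,0,0,-0.2],[0,0,0.8,0,0,0,-0.2],[0,0,0.8,0,0,0,-0.2],[0,0,0,0,0,0,-0.2]]'
python3 - <<'E'
from h import *
to([.583,.157,.125],-50,0,.008,.0)
E
```

```text
time: 34.0
position: [0.6245, 0.1556, 0.1758]
tcp_rot: [0.909, -0.002, -0.417, -0.001]
wrist_force: [0.8, -0.6, -0.1]
opening: 0.038
grip_force: 0.0
turn deg [-0.1 -0.8 -0.1] units [-0.0008 -0.0042 -0.0008] | shift units after turn [ 0.49 -0.06  2.26] before turn [ 0.46 -0.05  2.26] target [0.5891 0.157  0.1301]
```

View pics/t2top.png

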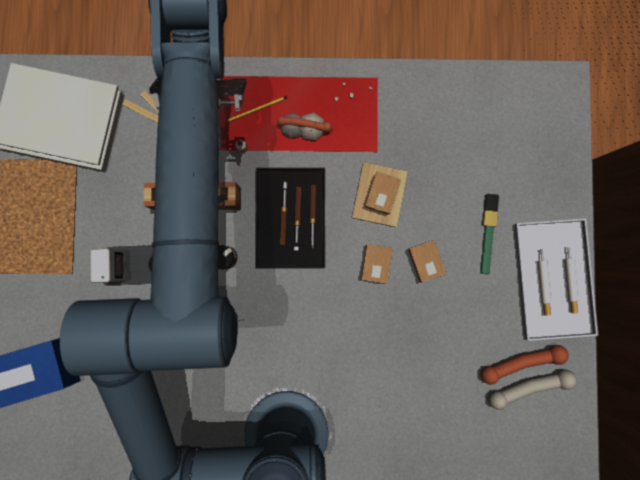

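```bash
python3 -m inch '[[0.25,-0.05,0.6,0,-0.004,0,-0.2],[0.24,0,0.6,0,0,0,-0.2],[0,0,0.6,0,0,0,-0.2],[0,0,0.46,0,0,0,-0.2],[0,0,0,0,0,0,-1],[0,0,0,0,0,0,-1],[0,0,0,0,0,0,-1],[0,0,0,0,0,0,-1]]' 30
python3 -m inch '[[-0.38,0,-0.32,0,0,0,-1],[-0.77,0,-0.64,0,0,0,-1],[-0.77,0,-0.64,0,0,0,-1],[-0.77,0,-0.64,0,0,0,-1],[-0.77,0,-0.64,0,0,0,-1],[-0.77,0,-0.64,0,0,0,-1],[-0.77,0,-0.64,0,0,0,-1],[-0.77,0,-0.64,0,0,0,-1]]'
python3 - <<'E'
from h import *
to([.52,.054,.3],28,0)
E
```

```text
time: 35.0
position: [0.5909, 0.1574, 0.1268]
tcp_rot: [0.906, -0.002, -0.423, -0.001]
wrist_force: [0.9, 0.5, 0.8]
opening: 0.0138
grip_force: 29.9
time: 36.0
position: [0.5901, 0.1575, 0.3157]
tcp_rot: [0.906, -0.002, -0.424, -0.0]
wrist_force: [-0.4, 0.6, -0.2]
opening: 0.0138
grip_force: 29.9
turn deg [-0.  78.2 -0.2] units [-1.000e-04  4.343e-01 -1.100e-03] | shift units after turn [-2.77  4.14 -0.76] before turn [-1.3   4.15  2.55] target [0.52  0.054 0.3  ]
```

```bash
python3 -m inch '[[0,1,0,0,0,0,-1],[0,1,0,0,0.043,0,-1],[0,1,0,0,0.043,0,-1],[0,1,0,0,0.043,0,-1],[0,0.14,0,0,0.043,0,-1],[0,0,0,0,0.043,0,-1],[0,0,0,0,0.043,0,-1],[0,0,0,0,0.043,0,-1]]'
python3 -m inch '[[0,0,0,0,0.043,0,-1],[0,0,0,0,0.043,0,-1],[-0.9,0,0,0,0.043,0,-1],[-1,0,0,0,0,0,-1],[-1,0,0,0,0,0,-1],[0,0,0,0,0,0,-1]]'
python3 - <<'E'
from h import *
s=robot.sense();p=s["position"];M=Ro.from_quat(s["tcp_rot"]).as_matrix();a=np.degrees(np.arctan2(M[0,2],-M[2,2]));print(a)
held(0,(p-[.15,.03,.09],p+[.15,.03,.06]))
to([.52,.054,.021],a,0)
E
```

```text
time: 37.0
position: [0.5898, 0.0539, 0.3155]
tcp_rot: [0.999, -0.002, 0.038, 0.0]
wrist_force: [0.2, -0.5, -0.1]
opening: 0.0137
grip_force: 29.9
time: 37.75
position: [0.523, 0.0544, 0.2834]
tcp_rot: [0.972, -0.002, 0.235, 0.0]
wrist_force: [0.5, 0.1, -0.1]
opening: 0.0139
grip_force: 29.9
27.172779140599534
97 c [0.5189 0.06   0.2828] dir [ 1.     0.015 -0.023] ends [0.479 0.059 0.284] [0.574 0.061 0.282]
turn deg [ 0.1 -0.1 -0.2] units [ 0.0006 -0.0006 -0.0009] | shift units after turn [-4.96  0.01  9.3 ] before turn [-4.98  0.    9.29] target [0.52  0.054 0.021]
```

```bash
python3 -m inch '[[-0.51,0,0.95,0,0,0,-1],[-0.51,0,0.95,0,0,0,-1],[-0.51,0,0.95,0,0,0,-1],[-0.51,0,0.95,0,0,0,-1],[-0.51,0,0.95,0,0,0,-1],[-0.51,0,0.95,0,0,0,-1],[-0.51,0,0.95,0,0,0,-1],[-0.51,0,0.95,0,0,0,-1]]'
python3 -m inch '[[-0.4,0,0.8,0,0,0,-1],[-0.4,0,0.7,0,0,0,-1],[0,0,0,0,0,0,-1]]'
python3 - <<'E'
from h import *
to([.52,.054,.021],27,0)
E
```

```text
time: 38.8
position: [0.5222, 0.0539, 0.0684]
tcp_rot: [0.972, -0.002, 0.236, 0.001]
wrist_force: [0.2, 0.4, -0.1]
opening: 0.0142
grip_force: 29.9
time: 39.17
position: [0.5199, 0.0541, 0.0246]
tcp_rot: [0.972, -0.002, 0.234, 0.0]
wrist_force: [-1.0, -0.8, -0.5]
opening: 0.0138
grip_force: 29.9
turn deg [ 0.1 -0.1 -0.2] units [ 0.0004 -0.0004 -0.0009] | shift units after turn [-0.06  0.    0.13] before turn [-0.06  0.    0.13] target [0.52  0.054 0.021]
```

```bash
python3 -m inch '[[0,0,0.12,0,0,0,-1],[0,0,0,0,0,0,-0.45],[0,0,0,0,0,0,-0.45],[0,0,0,0,0,0,-0.45],[0,0,-1,0,0,0,-0.45],[0,0,-1,0,0,0,-0.45],[0.46,0,-0.89,0,0,0,-0.45],[0.46,0,-0.89,0,0,0,0]]'
python3 -m inch '[[0.46,0,-0.89,0,0,0,0.79],[0.46,0,-0.89,0,0,0,0.79],[0.4,0.5,-0.9,0,-0.05,0,0.79],[0.2,1,-1,0,-0.05,0,0.79],[0,1,0,0,-0.05,0,0.79],[0,1,0,0,0,0.045,0.79],[0,1,0,0,0,0,0.79],[0,1,0,0,0,0,0.79]]'
python3 - <<'E'
from h import *
T=np.load("top0.npz");d=T["d"];z=cloud("top",d)[...,2]
for nm,h,r in(("A",.04,(355,235,398,290)),("B",.04,(402,235,450,290)),("F",.05,(355,160,410,228))):
    for dz in(.006,.01,.015):
        m=np.zeros(z.shape,np.uint8);x0,y0,x1,y1=r;m[y0:y1,x0:x1]=(np.abs(z-h)<dz)[y0:y1,x0:x1]
        m=cv2.morphologyEx(m,cv2.MORPH_CLOSE,np.ones((3,3)));v,u=np.nonzero(m)
        q=np.array([ray("top",a,b,h)[:2] for a,b in zip(u,v)]);c=q.mean(0);w,V=np.linalg.eigh(np.cov((q-c).T));e=V[:,1]*np.sign(V[0,1])
        print(nm,dz,c.round(4),np.degrees(np.arctan2(e[1],e[0])).round(1),np.sqrt(12*w).round(4))
to([.434,-.2275,.025],0,-8.4)
im,d=grab("top","t3.png")
E
```

```text
time: 40.17
position: [0.4982, 0.0542, 0.1185]
tcp_rot: [0.972, -0.002, 0.236, 0.001]
wrist_force: [0.4, -0.5, 0.2]
opening: 0.0326
grip_force: 0.0
time: 41.18
position: [0.4864, -0.0835, 0.2175]
tcp_rot: [0.997, -0.072, 0.002, 0.0]
wrist_force: [0.1, 0.1, -0.3]
opening: 0.0844
grip_force: 0.0
A 0.006 [ 0.4342 -0.2278] -7.8 [0.0662 0.0923]
A 0.01 [ 0.4342 -0.2276] -8.6 [0.0669 0.0923]
A 0.015 [ 0.4342 -0.2274] -8.5 [0.0672 0.0923]Traceback (most recent call last):
  File "<stdin>", line 7, in <module>
  File "h.py", line 10, in ray
    K,R,t=cam(n); d=R.T@np.linalg.inv(K)@np.array([u,v,1.]); c=-R.T@t
          ~~~^^^
  File "h.py", line 4, in cam
    i=optics.camera_info(n); K=np.array(i["mtx"],float); R=cv2.Rodrigues(np.array(i["rvec"],float))[0]; t=np.array(i["tvec"],float).ravel(); return K,R,t
ValueError: time passes only in moves, steps and waits
```

```bash
sed -i 's/^def cam/import functools\n@functools.lru_cache\ndef cam/' h.py
cat >> h.py <<'E'
def topface(d,h,r,dz=.008,n="top"):
    z=cloud(n,d)[...,2]
    m=np.zeros(z.shape,np.uint8);x0,y0,x1,y1=r;m[y0:y1,x0:x1]=(np.abs(z-h)<dz)[y0:y1,x0:x1]
    m=cv2.morphologyEx(m,cv2.MORPH_CLOSE,np.ones((3,3)))
    _,l,st,_=cv2.connectedComponentsWithStats(m);m=l==1+np.argmax(st[1:,4]);v,u=np.nonzero(m)
    q=np.array([ray(n,a,b,h)[:2] for a,b in zip(u,v)]);c=q.mean(0);w,V=np.linalg.eigh(np.cov((q-c).T));e=V[:,1]*np.sign(V[0,1])
    print(c.round(4),np.degrees(np.arctan2(e[1],e[0])).round(1),np.sqrt(12*w).round(4))
E
python3 - <<'E'
from h import *
d=np.load("top0.npz")["d"]
topface(d,.04,(402,235,450,290));topface(d,.05,(355,160,410,228))
to([.434,-.2276,.025],0,-8.4)
im,d=grab("top","t3.png")
E
```

```text
[ 0.4421 -0.3558] 20.2 [0.0675 0.0922]
[ 0.6144 -0.2414] -17.2 [0.0664 0.0932]
turn deg [-0.  -0.2  0.1] units [-0.     -0.0013  0.0007] | shift units after turn [-1.23  6.01  7.7 ] before turn [-1.28  6.01  7.69] target [ 0.434  -0.2276  0.025 ]
```

View pics/t3.png

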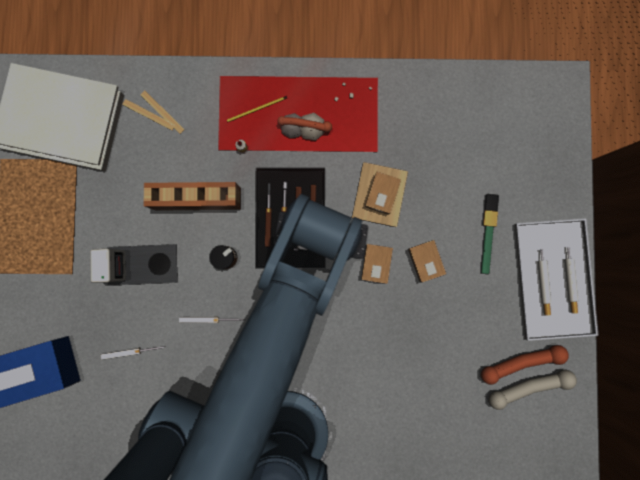

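All four tools are in the tray, parallel; block empty. Now box A.

```bash
python3 -m inch '[[-0.2,1,0.6,0,-0.001,0.001,0.79],[-0.2,1,0.6,0,0,0,0.79],[-0.2,1,0.6,0,0,0,0.79],[-0.2,1,0.6,0,0,0,0.79],[-0.2,1,0.6,0,0,0,0.79],[-0.23,1,0.6,0,0,0,0.79],[0,0,0.8,0,0,0,0.79],[0,0,0,0,0,0,0.79]]'
python3 - <<'E'
from h import *
to([.4342,-.2276,.025],0,-8.4)
E
```

```text
time: 42.22
position: [0.4333, -0.2257, 0.1061]
tcp_rot: [0.997, -0.074, -0.001, -0.001]
wrist_force: [-0.9, 0.7, 0.5]
opening: 0.0837
grip_force: 0.0
turn deg [-0.1  0.1 -0.1] units [-0.0007  0.0006 -0.0005] | shift units after turn [0.05 0.07 3.25] before turn [0.05 0.08 3.24] target [ 0.4342 -0.2276  0.025 ]
```

```bash
python3 -m inch '[[0.05,0.07,0.8,0,0,0,0.79],[0,0,0.8,0,0,0,0.79],[0,0,0.8,0,0,0,0.79],[0,0,0.85,0,0,0,0.79],[0,0,0,0,0,0,-0.2],[0,0,0,0,0,0,-0.2],[0,0,0,0,0,0,-0.2],[0,0,0,0,0,0,-0.2]]' 25
python3 -m inch '[[0,0,-0.5,0,0,0,-0.2],[0,0,-1,0,0,0,-0.2],[0,0,-1,0,0,0,-0.2],[0,0,-1,0,0,0,-0.2],[0,0,-1,0,0,0,-0.2]]'
python3 - <<'E'
from h import *
to([.6144,-.2414,.08],0,-17.5)
E
```

```text
time: 43.22
position: [0.4362, -0.2288, 0.0275]
tcp_rot: [0.997, -0.074, 0.001, 0.0]
wrist_force: [-0.5, 2.9, 6.0]
opening: 0.0659
grip_force: 25.0
time: 43.85
position: [0.4349, -0.2285, 0.1399]
tcp_rot: [0.997, -0.074, 0.0, 0.0]
wrist_force: [0.7, -0.3, -1.8]
opening: 0.0662
grip_force: 25.0
turn deg [ 0.  -0.1  9. ] units [ 0.     -0.0003  0.0502] | shift units after turn [ 7.   -1.67  2.4 ] before turn [ 7.18 -0.55  2.4 ] target [ 0.6144 -0.2414  0.08  ]
```

```bash
python3 -m inch '[[0,0,0,0,0,0.05,-0.2],[0.9,-0.22,0,0,0,0,-0.2],[0.9,-0.22,0,0,0,0,-0.2],[0.9,-0.22,0,0,0,0,-0.2],[0.9,-0.22,0,0,0,0,-0.2],[0.9,-0.22,0,0,0,0,-0.2],[0.9,-0.22,0,0,0,0,-0.2],[0.9,-0.22,0,0,0,0,-0.2]]'
python3 -m inch '[[0.6,-0.1,0.5,0,0,0,-0.2],[0,0,0.5,0,0,0,-0.2],[0,0,0.5,0,0,0,-0.2],[0,0,0,0,0,0,-0.2]]'
python3 - <<'E'
from h import *
to([.6154,-.2417,.0785],0,-17.5)
E
```

```text
time: 44.85
position: [0.5974, -0.2391, 0.1391]
tcp_rot: [0.988, -0.152, 0.0, 0.0]
wrist_force: [-0.8, -0.1, -2.6]
opening: 0.0657
grip_force: 25.0
time: 45.35
position: [0.6105, -0.2405, 0.0996]
tcp_rot: [0.988, -0.152, -0.001, -0.001]
wrist_force: [0.1, 0.1, -2.0]
opening: 0.0654
grip_force: 25.0
turn deg [-0.1  0.1  0. ] units [-0.0003  0.0008  0.0001] | shift units after turn [ 0.2  -0.01  0.84] before turn [ 0.2  -0.01  0.84] target [ 0.6154 -0.2417  0.0785]
```

```bash
python3 -m inch '[[0.2,-0.01,0.4,0,0,0,-0.2],[0,0,0.35,0,0,0,-0.2],[0,0,0.09,0,0,0,-0.2],[0,0,0,0,0,0,-0.2]]'
python3 - <<'E'
from h import *
to([.6154,-.2417,.0785],0,-17.5)
print(robot.sense()["wrist_force"])
E
```

```text
time: 45.85
position: [0.6169, -0.2423, 0.0802]
tcp_rot: [0.988, -0.152, 0.0, -0.0]
wrist_force: [-0.8, 0.0, -1.6]
opening: 0.0658
grip_force: 25.0
turn deg [-0. -0.  0.] units [-0.0001 -0.0002  0.0002] | shift units after turn [-0.06 -0.01  0.07] before turn [-0.06 -0.01  0.07] target [ 0.6154 -0.2417  0.0785]
[-0.76981173  0.0429198  -1.60863501]
```

```bash
python3 -m inch '[[-0.06,0,0.08,0,0,0,-0.2],[0,0,0.03,0,0,0,-0.2],[0,0,0,0,0,0,-0.2]]'
python3 -m inch '[[0,0,0,0,0,0,0.79],[0,0,0,0,0,0,0.79],[0,0,0,0,0,0,0.79],[0,0,-0.7,0,0,0,0.79],[0,0,-1,0,0,0,0.79],[0,0,-1,0,0,0,0.79],[0,0,-1,0,0,-0.05,0.79],[-1,1,-0.5,0,0,-0.05,0.79]]'
python3 -m inch '[[-1,1,0,0,0,-0.05,0.79],[-1,0.8,0,0,0,-0.058,0.79],[-1,0,0,0,0,0,0.79],[-1,0,0,0,0,0,0.79],[0,0,0,0,0,0,0.79]]'
python3 - <<'E'
from h import *
to([.4421,-.3558,.026],0,20)
im,d=grab("top","t4.png"); topface(d,.09,(345,145,415,228))
for r in((340,155,415,235),): cv2.imwrite("pics/t4c.png",cv2.resize(im[140:300,330:460],None,fx=4,fy=3.7)[:,:,::-1])
E
```

```text
time: 46.22
position: [0.6155, -0.242, 0.0777]
tcp_rot: [0.988, -0.152, 0.001, -0.0]
wrist_force: [1.0, 0.6, -1.7]
opening: 0.0658
grip_force: 25.0
time: 47.22
position: [0.5888, -0.263, 0.1863]
tcp_rot: [1.0, 0.009, 0.003, 0.001]
wrist_force: [0.1, 0.3, -1.2]
opening: 0.0842
grip_force: 0.0
time: 47.85
position: [0.4934, -0.33, 0.1839]
tcp_rot: [0.985, 0.172, 0.001, 0.001]
wrist_force: [-0.1, -0.0, -0.5]
opening: 0.084
grip_force: 0.0
turn deg [ 0.1 -0.1 -0.1] units [ 0.0006 -0.0006 -0.0008] | shift units after turn [-2.28  0.27  6.32] before turn [-2.29  0.26  6.31] target [ 0.4421 -0.3558  0.026 ]
[ 0.6131 -0.2426] -17.4 [0.0663 0.0933]
```

View pics/t4c.png

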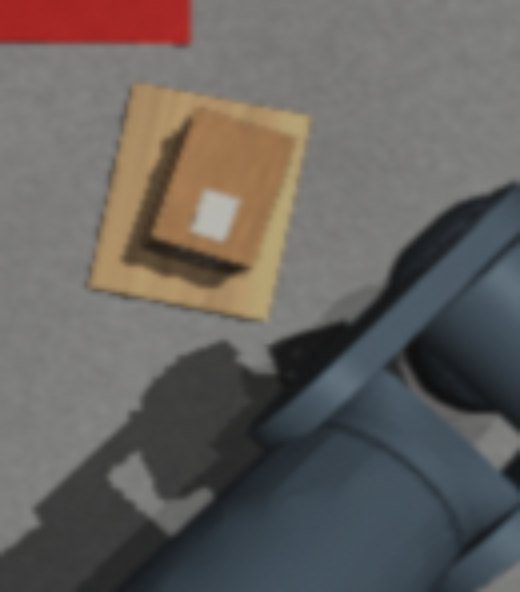

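```bash
python3 -m inch '[[-0.8,0.27,0.6,0,0,0,0.79],[-0.8,0,0.6,0,0,0,0.79],[-0.68,0,0.6,0,0,0,0.79],[0,0,0.8,0,0,0,0.79],[0,0,0.8,0,0,0,0.79],[0,0,0.8,0,0,0,0.79],[0,0,0,0,0,0,0.79]]'
python3 - <<'E'
from h import *
to([.4421,-.3558,.026],0,20)
E
```

```text
time: 48.78
position: [0.4421, -0.3536, 0.075]
tcp_rot: [0.985, 0.174, -0.001, -0.002]
wrist_force: [-0.0, -0.2, -0.3]
opening: 0.0842
grip_force: 0.0
turn deg [-0.2  0.   0. ] units [-0.0012  0.0001  0.0001] | shift units after turn [-0.03  0.08  1.96] before turn [-0.03  0.09  1.96] target [ 0.4421 -0.3558  0.026 ]
```

```bash
python3 -m inch '[[-0.03,0.08,0.7,0,0,0,0.79],[0,0,0.7,0,0,0,0.79],[0,0,0.56,0,0,0,0.79],[0,0,0,0,0,0,0.79]]'
python3 - <<'E'
from h import *
to([.4421,-.3558,.026],0,20)
E
python3 -m inch '[[0,0,0,0,0,0,-0.2],[0,0,0,0,0,0,-0.2],[0,0,0,0,0,0,-0.2],[0,0,0,0,0,0,-0.2]]' 25
python3 -m inch '[[0,0,-0.5,0,0,0,-0.2],[0,0,-1,0,0,0,-0.2],[0,0,-1,0,0,0,-0.2],[0,0,-1,0,0,0,-0.2],[0,0,-1,0,0,0,-0.2],[0,0,-1,0,0,0,-0.2],[0,0,-0.5,0,0,0,-0.2],[0,0,0,0,0,0,-0.2]]'
python3 - <<'E'
from h import *
to([.6150,-.2418,.118],0,-17.4)
E
```

```text
time: 49.28
position: [0.442, -0.3562, 0.0268]
tcp_rot: [0.985, 0.173, -0.0, -0.001]
wrist_force: [0.3, 0.3, 0.3]
opening: 0.084
grip_force: 0.0
turn deg [-0.1  0.  -0. ] units [-0.0008  0.     -0.0001] | shift units after turn [ 0.01 -0.01  0.03] before turn [ 0.01 -0.01  0.03] target [ 0.4421 -0.3558  0.026 ]
time: 49.78
position: [0.443, -0.3573, 0.0291]
tcp_rot: [0.985, 0.173, 0.001, 0.0]
wrist_force: [-0.6, 1.5, 2.9]
opening: 0.0657
grip_force: 25.0
time: 50.78
position: [0.4429, -0.3576, 0.1794]
tcp_rot: [0.985, 0.173, 0.001, 0.001]
wrist_force: [1.1, 0.1, -1.5]
opening: 0.0659
grip_force: 25.0
turn deg [ 0.1 -0.1 37.4] units [ 0.0005 -0.0007  0.2077] | shift units after turn [ 5.18 -6.48  2.45] before turn [ 8.05 -2.01  2.46] target [ 0.615  -0.2418  0.118 ]
```

```bash
python3 -m inch '[[0.8,-0.2,0,0,0,0.052,-0.2],[0.8,-0.4,0,0,0,0.052,-0.2],[0.8,-0.8,0,0,0,0.052,-0.2],[0.8,-1,0,0,0,0.052,-0.2],[0.8,-1,0,0,0,0,-0.2],[0.8,-1,0,0,0,0,-0.2],[0.5,-0.7,0,0,0,0,-0.2],[0,0,0,0,0,0,-0.2]]'
python3 - <<'E'
from h import *
to([.6140,-.2416,.119],0,-17.4)
E
```

```text
time: 51.78
position: [0.5909, -0.2402, 0.1776]
tcp_rot: [0.989, -0.151, -0.0, -0.0]
wrist_force: [0.7, -0.8, -2.0]
opening: 0.0659
grip_force: 25.0
turn deg [-0.  0.  0.] units [-0.0002  0.0002  0.0002] | shift units after turn [ 0.9  -0.22  2.34] before turn [ 0.9  -0.22  2.34] target [ 0.614  -0.2416  0.119 ]
```

```bash
python3 -m inch '[[0.5,-0.22,0,0,0,0,-0.2],[0.4,0,0.4,0,0,0,-0.2],[0,0,0.7,0,0,0,-0.2],[0,0,0.7,0,0,0,-0.2],[0,0,0.3,0,0,0,-0.2],[0,0,0.1,0,0,0,-0.2],[0,0,0,0,0,0,-0.2]]'
python3 - <<'E'
from h import *
to([.6140,-.2416,.118],0,-17.4)
E
```

```text
time: 52.65
position: [0.6141, -0.2427, 0.124]
tcp_rot: [0.988, -0.152, 0.001, 0.0]
wrist_force: [-0.6, 0.6, -1.8]
opening: 0.0659
grip_force: 25.0
turn deg [-0.  -0.1 -0.1] units [-0.0001 -0.0005 -0.0004] | shift units after turn [-0.02 -0.04  0.24] before turn [-0.02 -0.04  0.24] target [ 0.614  -0.2416  0.118 ]
```

```bash
python3 -m inch '[[-0.02,-0.04,0.14,0,0,0,-0.2],[0,0,0.1,0,0,0,-0.2],[0,0,0,0,0,0,-0.2]]'
python3 -m inch '[[0,0,0,0,0,0,0.7],[0,0,0,0,0,0,0.7],[0,0,0,0,0,0,0.7],[0,0,0.5,0,0,0,0.7],[0,0,0.5,0,0,0,0.7],[0,0,0,0,0,0,0.7]]'
python3 -m inch '[[0,0,0,0,0,0,-0.2],[0,0,0,0,0,0,-0.2],[0,0,0,0,0,0,-0.2],[0,0,0,0,0,0,-0.2]]' 8
python3 -m inch '[[0,0,0,0,0,0,0.7],[0,0,0,0,0,0,0.7],[0,0,0,0,0,0,0.7],[0,0,0.8,0,0,0,0.7],[0,0,0.8,0,0,0,0.7],[0,0,0,0,0,0,0.7]]'
python3 -m inch '[[0,0,0,0,0,0,-0.2],[0,0,0,0,0,0,-0.2],[0,0,0,0,0,0,-0.2],[0,0,0,0,0,0,-0.2]]'
python3 -m inch '[[0,0,0,0,0,0,0.79],[0,0,0,0,0,0,0.79],[0,0,0,0,0,0,0.79]]'
python3 -m inch '[[0,0,-1,0,0,0,0.79],[0,0,-1,0,0,0,0.79],[0,0,-1,0,0,0,0.79],[0,0,-1,0,0,0,0.79],[0,0,-1,0,0,0,0.79],[0,0,-1,0,0,0,0.79],[0,-1,-1,0,0,0,0.79],[0,-1,0,0,0,0,0.79]]'
python3 -m inch '[[0,-1,0,0,0,0,0.79],[0,-1,0,0,0,0,0.79],[0,-1,0,0,0,0,0.79],[0,-1,0,0,0,0,0.79],[0,-1,0,0,0,0,0.79],[0,-1,0,0,0,0,0.79],[0,-1,0,0,0,0,0.79],[0,-1,0,0,0,0,0.79]]'
python3 - <<'E'
from h import *
im,d=grab("top","t5.png"); topface(d,.13,(345,145,415,228))
i2,_=grab("side","s5.png")
a=cv2.resize(im[150:240,340:420],(356,400),interpolation=cv2.INTER_CUBIC);u,v=proj("side",[.614,-.24,.07]).astype(int)
b=cv2.resize(i2[v-40:v+40,u-44:u+44],(440,400),interpolation=cv2.INTER_CUBIC)
cv2.imwrite("pics/p5.png",np.hstack([a,b])[:,:,::-1])
E
```

```text
time: 53.02
position: [0.6142, -0.2416, 0.1191]
tcp_rot: [0.988, -0.152, 0.001, 0.0]
wrist_force: [-1.8, 1.8, 4.7]
opening: 0.0658
grip_force: 25.0
time: 53.78
position: [0.6125, -0.2408, 0.0902]
tcp_rot: [0.988, -0.152, -0.001, -0.001]
wrist_force: [1.0, 0.7, 0.4]
opening: 0.0799
grip_force: 0.0
time: 54.28
position: [0.6141, -0.2417, 0.0931]
tcp_rot: [0.988, -0.152, 0.001, 0.0]
wrist_force: [1.0, 0.1, 0.8]
opening: 0.066
grip_force: 8.0
time: 55.02
position: [0.6117, -0.2403, 0.049]
tcp_rot: [0.988, -0.152, -0.002, -0.001]
wrist_force: [0.3, 0.5, -0.2]
opening: 0.0801
grip_force: 0.0
time: 55.52
position: [0.6143, -0.2413, 0.0531]
tcp_rot: [0.988, -0.152, 0.001, -0.0]
wrist_force: [2.6, 1.7, -0.4]
opening: 0.0663
grip_force: 8.0
time: 55.9
position: [0.6138, -0.2418, 0.0528]
tcp_rot: [0.988, -0.152, 0.001, 0.0]
wrist_force: [0.3, 0.6, 0.1]
opening: 0.084
grip_force: 0.0
time: 56.9
position: [0.63, -0.1943, 0.2309]
tcp_rot: [0.988, -0.152, 0.003, 0.001]
wrist_force: [0.3, 0.2, -0.5]
opening: 0.0842
grip_force: 0.0
time: 57.9
position: [0.689, -0.0019, 0.2277]
tcp_rot: [0.988, -0.152, 0.001, -0.0]
wrist_force: [0.9, 0.5, 0.0]
opening: 0.0839
grip_force: 0.0
[ 0.614  -0.2427] -17.5 [0.0664 0.0935]
```

View pics/p5.png

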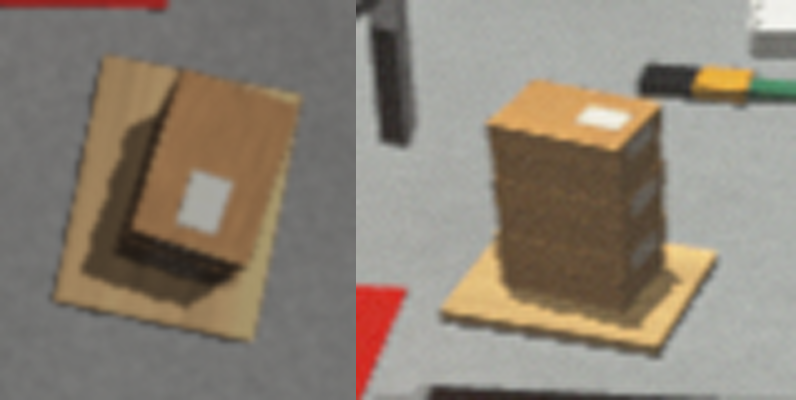

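Stack is flush. Now measure the jar, its strip, and the reader.

Run:
```python
from h import *
im,d=grab("top");im0=np.load("top0.npz")["im"]
for I,t in((im0,"t0"),(im,"now")):
    g=I.max(2).astype(int)
    # strip
    m=np.zeros(g.shape,np.uint8);m[235:280,198:250]=(g[235:280,198:250]>130);
    sub=cv2.cvtColor(I,cv2.COLOR_RGB2HSV);m&=(sub[...,1]<60).astype(np.uint8)
    lid=np.zeros_like(m);lid[238:278,204:244]=g[238:278,204:244]<45
    def comp(x):
        _,l,st,ce=cv2.connectedComponentsWithStats(x);return (l==1+np.argmax(st[1:,4])).astype(np.uint8)
    lid=comp(lid);cnt=cv2.findContours(lid,0,1)[0][0];hull=cv2.convexHull(np.vstack(cv2.findContours(lid,0,1)[0]))
    P=np.array([ray("top",*p[0],.074)[:2] for p in hull],np.float32);(c,r)=cv2.minEnclosingCircle(P)
    e=cv2.fitEllipse(P) if len(P)>=5 else None
    ms=np.zeros_like(m);ms[240:270,206:242]=(g[240:270,206:242]>110)&(sub[240:270,206:242,1]<60);ms=comp(ms);v,u=np.nonzero(ms)
    S=np.array([ray("top",a,b,.074)[:2] for a,b in zip(u,v)]);s=S.mean(0)
    w,V=np.linalg.eigh(np.cov((S-s).T));ax=V[:,1]
    print(t,"lid",np.round(c,4),round(r,4),e,"strip",s.round(4),len(S),"rad",np.linalg.norm(s-c).round(4),"ang",np.degrees(np.arctan2(*(s-c)[::-1])).round(1),"axis",np.degrees(np.arctan2(ax[1],ax[0])).round(1))
    pad=np.zeros_like(m);pad[250:280,146:174]=g[250:280,146:174]<45;pad=comp(pad)
    P=np.array([ray("top",*p[0],.005)[:2] for p in cv2.findContours(pad,0,1)[0][0]],np.float32);print("pad",np.round(cv2.minEnclosingCircle(P),4) if 0 else cv2.minEnclosingCircle(P),cv2.fitEllipse(P))
    hd=np.zeros_like(m);hd[240:292,84:114]=g[240:292,84:114]>150;hd=comp(hd)
    P=np.array([ray("top",*p[0],.116)[:2] for p in cv2.findContours(hd,0,1)[0][0]],np.float32);print("head",cv2.minAreaRect(P))
    pl=np.zeros_like(m);pl[238:292,118:182]=g[238:292,118:182]<85;pl=comp(pl)
    P=np.array([ray("top",*p[0],.004)[:2] for p in cv2.findContours(pl,0,1)[0][0]],np.float32);print("plate",cv2.minAreaRect(P))
```

```text
t0 lid [0.4464 0.155 ] 0.0327 ((0.44464555382728577, 0.15619365870952606), (0.05637422576546669, 0.0652511790394783), 162.07720947265625) strip [0.4618 0.1551] 415 rad 0.0154 ang 0.3 axis 92.1
pad ((0.42891648411750793, 0.33286693692207336), 0.028991440311074257) ((0.4288562834262848, 0.3331681191921234), (0.05494755506515503, 0.055934350937604904), 56.1832389831543)
head ((0.4232228398323059, 0.4394991397857666), (0.07605931162834167, 0.04028121381998062), 2.010371685028076)
plate ((0.42653852701187134, 0.3632679581642151), (0.10111471265554428, 0.1531461775302887), 2.9873595237731934)Traceback (most recent call last):
  File "<stdin>", line 11, in <module>
  File "<stdin>", line 10, in comp
    return _wrapfunc(a, 'argmax', axis=axis, out=out, **kwds)
    return bound(*args, **kwds)
ValueError: attempt to get argmax of an empty sequence
```

Run:
```python
from h import *
I=np.load("top0.npz")["im"];g=I.min(2).astype(int)
print(g[244:262:2,212:240:2])
z=cloud("top",np.load("top0.npz")["d"])[...,2]
def comp(x):
    _,l,st,ce=cv2.connectedComponentsWithStats(x.astype(np.uint8));return l==1+np.argmax(st[1:,4])
w=np.zeros(g.shape,bool);w[235:282,198:250]=1
J=comp(w&(z>.064)&(z<.09))
v,u=np.nonzero(J);c=np.mean([ray("top",a,b,.074)[:2] for a,b in zip(u,v)],0);print("jar",c,len(u),np.sqrt(len(u)/np.pi))
er=cv2.erode(J.astype(np.uint8),np.ones((3,3)))>0
for T in(90,120,150):
    s=comp(er&(g>T));v,u=np.nonzero(s);S=np.array([ray("top",a,b,.074)[:2] for a,b in zip(u,v)]);m=S.mean(0)
    ww,V=np.linalg.eigh(np.cov((S-m).T));ax=V[:,1]
    print(T,len(S),m.round(4),np.linalg.norm(m-c).round(4),np.degrees(np.arctan2(*(m-c)[::-1])).round(1),np.degrees(np.arctan2(ax[1],ax[0])).round(1))
```

```text
[[120 122 123 112 107 106 112 120 118 120 117 118 120 122]
 [118 106  59  38  31  30  42  54  66 104 112 120 121 122]
 [ 94  41  28  29  29  29  29  41 104  93  53  91 113 121]
 [ 44  27  27  29  29  29  58 144 170 159  64  51  95 102]
 [ 27  28  28  29  28  52 151 174 155  91  31  46  64 100]
 [ 28  28  28  29  29  55 159 157  70  30  23  41  43  96]
 [ 27  28  28  29  29  28  73  61  30  32  27  37  46  90]
 [ 28  27  28  28  29  30  30  30  31  32  25  19  29  90]
 [ 27  27  28  29  30  30  29  31  31  32  23  15  33  92]]
jar [0.44665012 0.16008594] 468 12.205286835384658
90 37 [0.4585 0.147 ] 0.0176 -47.9 126.8
120 29 [0.4589 0.1466] 0.0182 -47.6 132.3
150 21 [0.4591 0.1463] 0.0186 -47.8 133.3
```

```bash
python3 -c "
from h import *
to([.4467,.160,.15],0,-30)"
```

```text
turn deg [-0.  -0.1 12.6] units [-0.     -0.0003  0.0703] | shift units after turn [-11.63  -0.77   3.11] before turn [-11.18  -3.29   3.09] target [0.4467 0.16   0.15  ]
```

```bash
python3 -m inch '[[0,0,0,0,0,0.035,0.79],[0,0,0,0,0,0.035,0.79],[-1,-0.07,0,0,0,0,0.79],[-1,-0.07,0,0,0,0,0.79],[-1,-0.07,0,0,0,0,0.79],[-1,-0.07,0,0,0,0,0.79],[-1,-0.07,0,0,0,0,0.79],[-1,-0.07,0,0,0,0,0.79]]'
python3 -m inch '[[-1,-0.07,0,0,0,0,0.79],[-1,-0.07,0,0,0,0,0.79],[-1,-0.07,0.2,0,0,0,0.79],[-1,-0.07,0.4,0,0,0,0.79],[-1,-0.07,0.5,0,0,0,0.79],[-0.6,0,0.7,0,0,0,0.79],[0,0,0.5,0,0,0,0.79],[0,0,0,0,0,0,0.79]]'
python3 -c "
from h import *
to([.4467,.160,.048],0,-30)"
```

```text
time: 59.05
position: [0.5634, 0.0807, 0.2277]
tcp_rot: [0.966, -0.26, 0.001, 0.0]
wrist_force: [0.4, 0.6, -1.1]
opening: 0.0842
grip_force: 0.0
time: 60.05
position: [0.4473, 0.1582, 0.1692]
tcp_rot: [0.966, -0.26, -0.0, 0.0]
wrist_force: [-0.7, 0.0, 0.1]
opening: 0.0838
grip_force: 0.0
turn deg [ 0.   0.  -0.1] units [ 0.0002  0.0001 -0.0006] | shift units after turn [-0.06 -0.05  4.85] before turn [-0.06 -0.05  4.85] target [0.4467 0.16   0.048 ]
```

```bash
python3 -m inch '[[-0.06,-0.05,0.8,0,0,0,0.79],[0,0,0.8,0,0,0,0.79],[0,0,0.8,0,0,0,0.79],[0,0,0.8,0,0,0,0.79],[0,0,0.8,0,0,0,0.79],[0,0,0.8,0,0,0,0.79],[0,0,0,0,0,0,0.79]]'
python3 -c "
from h import *
to([.4467,.160,.048],0,-30)"
python3 -m inch '[[0,0,0,0,0,0,-0.4],[0,0,0,0,0,0,-0.4],[0,0,0,0,0,0,-0.4],[0,0,0,0,0,0,-0.4]]' 30
python3 -m inch '[[0,0,-0.4,0,0,0,-0.4],[0,0,-0.8,0,0,0,-0.4],[0,0,-0.8,0,0,0,-0.4],[0,0,0,0,0,0,-0.4]]'
python3 -c "
from h import *
to([.4289,.333,.055],0,110.4)"
```

```text
time: 60.92
position: [0.4467, 0.1602, 0.0493]
tcp_rot: [0.966, -0.26, -0.001, 0.0]
wrist_force: [-0.2, -0.0, -0.0]
opening: 0.0844
grip_force: 0.0
turn deg [ 0.1  0.  -0.1] units [ 0.0003  0.0003 -0.0006] | shift units after turn [0.   0.01 0.05] before turn [0.   0.01 0.05] target [0.4467 0.16   0.048 ]
time: 61.42
position: [0.4479, 0.161, 0.051]
tcp_rot: [0.966, -0.259, 0.002, -0.001]
wrist_force: [0.7, 1.9, 4.3]
opening: 0.0595
grip_force: 30.0
time: 61.92
position: [0.4474, 0.1607, 0.1011]
tcp_rot: [0.966, -0.259, 0.002, -0.0]
wrist_force: [0.3, -0.1, -3.5]
opening: 0.0595
grip_force: 30.0
turn deg [   0.2   -0.2 -140.5] units [ 0.0009 -0.0011 -0.7803] | shift units after turn [6.72 1.71 1.84] before turn [-4.1  -5.59  1.84] target [0.4289 0.333  0.055 ]
```

```bash
python3 -m inch '[[0,0,0,0,0,-0.0557,-0.4],[0,0,0,0,0,-0.0557,-0.4],[0,0,0,0,0,-0.0557,-0.4],[0,0,0,0,0,-0.0557,-0.4],[0,0,0,0,0,-0.0557,-0.4],[0,0,0,0,0,-0.0557,-0.4],[0,0,0,0,0,-0.0557,-0.4],[0,0,0,0,0,-0.0557,-0.4]]'
python3 -m inch '[[0,0,0,0,0,-0.0557,-0.4],[0,0,0,0,0,-0.0557,-0.4],[0,0,0,0,0,-0.0557,-0.4],[0,0,0,0,0,-0.0557,-0.4],[0,0,0,0,0,-0.0557,-0.4],[0,0,0,0,0,-0.0557,-0.4],[0,0,0,0,0,0,-0.4]]'
python3 -m inch '[[0.8,0.2,0,0,0,0,-0.4],[0.8,0.2,0,0,0,0,-0.4],[0.8,0.2,0,0,0,0,-0.4],[0.8,0.2,0,0,0,0,-0.4],[0.8,0.2,0,0,0,0,-0.4],[0.8,0.2,0,0,0,0,-0.4],[0.8,0.2,0,0,0,0,-0.4],[0.6,0.2,0,0,0,0,-0.4]]'
python3 -c "
from h import *
to([.4289,.333,.0555],0,110.4)"
```

```text
time: 62.92
position: [0.4455, 0.1605, 0.0985]
tcp_rot: [0.905, 0.426, -0.001, -0.0]
wrist_force: [0.6, -0.9, -3.1]
opening: 0.0594
grip_force: 30.0
time: 63.8
position: [0.4457, 0.1606, 0.0987]
tcp_rot: [0.572, 0.82, -0.001, -0.001]
wrist_force: [1.2, -0.3, -3.4]
opening: 0.0594
grip_force: 30.0
time: 64.8
position: [0.4299, 0.3205, 0.0992]
tcp_rot: [0.572, 0.82, -0.0, 0.0]
wrist_force: [-0.5, 0.6, -2.9]
opening: 0.0598
grip_force: 30.0
turn deg [-0.   0.  -0.2] units [-0.0001  0.0002 -0.0011] | shift units after turn [0.48 0.14 1.75] before turn [0.48 0.14 1.75] target [0.4289 0.333  0.0555]
```

```bash
python3 -m inch '[[0.4,0.14,0,0,0,-0.001,-0.4],[0.08,0,0.6,0,0,0,-0.4],[0,0,0.6,0,0,0,-0.4],[0,0,0.3,0,0,0,-0.4],[0,0,0.1,0,0,0,-0.4],[0,0,0,0,0,0,-0.4],[0,0,0,0,0,0,-0.4]]'
python3 -c "
from h import *
to([.4289,.333,.0555],0,110.4)"
```

```text
time: 65.68
position: [0.4301, 0.3326, 0.0605]
tcp_rot: [0.57, 0.822, 0.001, 0.001]
wrist_force: [0.2, -0.5, -3.3]
opening: 0.0595
grip_force: 30.0
turn deg [0.1 0.  0.1] units [0.0007 0.0001 0.0004] | shift units after turn [ 0.03 -0.04  0.2 ] before turn [ 0.03 -0.04  0.2 ] target [0.4289 0.333  0.0555]
```

```bash
python3 -m inch '[[0.03,-0.04,0.1,0,0,0,-0.4],[0,0,0.06,0,0,0,-0.4],[0,0,0.04,0,0,0,-0.4],[0,0,0,0,0,0,-0.4]]'
python3 -c "
from h import *
to([.4289,.333,.0555],0,110.4)"
```

```text
time: 66.18
position: [0.4285, 0.3328, 0.055]
tcp_rot: [0.57, 0.822, 0.0, 0.0]
wrist_force: [-0.8, 0.0, -2.2]
opening: 0.0597
grip_force: 30.0
turn deg [0.1 0.  0.1] units [0.0003 0.0001 0.0005] | shift units after turn [ 0.    0.02 -0.02] before turn [ 0.    0.02 -0.02] target [0.4289 0.333  0.0555]
```

```bash
python3 -m inch '[[0,0,0.04,0,0,0,-0.4],[0,0,0,0,0,0,0.4],[0,0,0,0,0,0,0.79],[0,0,0,0,0,0,0.79],[0,0,0,0,0,0,0.79]]'
python3 -m inch '[[0,0,-0.8,0,0,0,0.79],[0,0,-0.8,0,0,0,0.79],[0,0,-1,0,0,0,0.79],[0,0,-1,0,0,0,0.79],[0,0,-1,0,0,0,0.79],[0,0,-1,0,0,0,0.79],[-1,0,-1,0,0,0,0.79],[-1,0,0,0,0,0,0.79]]'
python3 -m inch '[[-1,0,0,0,0,0,0.79],[-1,0,0,0,0,0,0.79],[-1,0,0,0,0,0,0.79],[-1,0,0,0,0,0,0.79],[-1,0,0,0,0,0,0.79],[-1,0,0,0,0,0,0.79],[-1,0,0,0,0,0,0.79],[-1,0,0,0,0,0,0.79]]'
python3 -m inch '[[-1,0,0,0,0,0,0.79],[-1,0,0,0,0,0,0.79],[-1,0,0,0,0,0,0.79],[-1,0,0,0,0,0,0.79],[-1,0,0,0,0,0,0.79],[-1,0,0,0,0,0,0.79],[-1,0,0,0,0,0,0.79],[-1,0,0,0,0,0,0.79]]'
python3 - <<'E'
from h import *
I,d=grab("top","t6.png");i2,_=grab("side");g=I.min(2).astype(int);z=cloud("top",d)[...,2]
def comp(x):
    _,l,st,ce=cv2.connectedComponentsWithStats(x.astype(np.uint8));return l==1+np.argmax(st[1:,4])
w=np.zeros(g.shape,bool);w[240:290,135:182]=1
J=comp(w&(z>.066)&(z<.095));v,u=np.nonzero(J);c=np.mean([ray("top",a,b,.078)[:2] for a,b in zip(u,v)],0);print("jar",c,len(u))
s=comp((cv2.erode(J.astype(np.uint8),np.ones((3,3)))>0)&(g>110));v,u=np.nonzero(s);S=np.array([ray("top",a,b,.078)[:2] for a,b in zip(u,v)]);m=S.mean(0)
ww,V=np.linalg.eigh(np.cov((S-m).T));ax=V[:,1];print(len(S),np.degrees(np.arctan2(*(m-c)[::-1])).round(1),np.degrees(np.arctan2(ax[1],ax[0])).round(1))
topface(d,.13,(345,145,415,228))
E
```

```text
time: 66.8
position: [0.4285, 0.3328, 0.0539]
tcp_rot: [0.57, 0.822, 0.0, 0.0]
wrist_force: [-0.4, 0.8, 0.1]
opening: 0.0837
grip_force: 0.0
time: 67.8
position: [0.4472, 0.2861, 0.2216]
tcp_rot: [0.57, 0.822, 0.002, 0.002]
wrist_force: [-0.5, 0.2, 0.0]
opening: 0.0845
grip_force: 0.0
time: 68.8
position: [0.516, 0.0978, 0.219]
tcp_rot: [0.57, 0.822, 0.0, 0.0]
wrist_force: [0.6, -0.5, 0.7]
opening: 0.0843
grip_force: 0.0
time: 69.8
position: [0.5863, -0.0902, 0.2191]
tcp_rot: [0.57, 0.822, 0.0, 0.0]
wrist_force: [-0.3, -0.4, 1.2]
opening: 0.0843
grip_force: 0.0
jar [0.42858436 0.32764913] 492
24 89.7 83.1
[ 0.614  -0.2427] -17.5 [0.0663 0.0934]
```

View pics/t6.png

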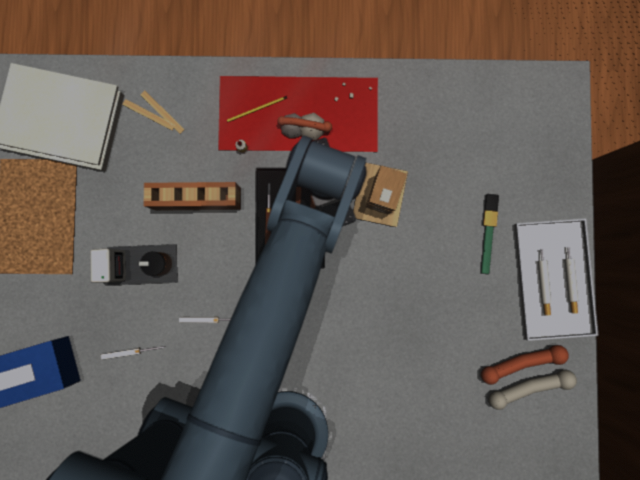

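Run:
```python
from h import *
I,d=grab("top");z=cloud("top",d)[...,2]
print(np.round(z[252:278:3,138:176:2]*1000).astype(int))
for dz in(.003,.004,.006,.010): topface(d,.078,(135,240,182,290),dz)
d0=np.load("top0.npz")["d"]
for dz in(.003,.004,.006,.010): topface(d0,.074,(198,235,250,282),dz)
i2,_=grab("side");u,v=proj("side",[.43,.36,.05]).astype(int)
a=cv2.resize(I[235:295,85:185],(400,240),interpolation=cv2.INTER_CUBIC);b=cv2.resize(i2[v-60:v+60,u-100:u+100],(400,240),interpolation=cv2.INTER_CUBIC)
cv2.imwrite("pics/p7.png",np.hstack([a,b])[:,:,::-1])
```

```text
[[   2    3    6    5    2   78   75   77   79   72   56   32    0    3
     5    5    2    5    3]
 [   4    7    2   76   76   81   81   81   81   82   76   75   67   48
    29    5    5    6    9]
 [   6    2   82   75   74   82   75   79   79   78   81   75   78   67
    48   30    8    7    1]
 [   1   80   80 1346   84   72   82   81   79   82   80   77   81   70
    56   36   20    3   11]
 [   3   79   80   76   78   78   77   86   77   76   82   78   81   72
    56   39   21    9   -1]
 [   4   76   78   78   76   75   81   76   78   78   77   81   77   73
    56   36   22    7    4]
 [   7    5   76   78   81   79   78   77   78   80   77   75   77   57
    39   24    7    3    5]
 [   7    6    3   76   75   82   80   77   84   74   77   61   44   33
    12    7    9    4    6]
 [   5    3    8    4    4    2    2    1   -1    2    5    6    5    4
     8   11    3    2    2]]
[0.4286 0.3285] 82.5 [0.0508 0.0523]
[0.4287 0.3287] 85.3 [0.0511 0.0527]
[0.4287 0.3282] -88.1 [0.0512 0.054 ]
[0.4286 0.3275] -89.1 [0.0514 0.0554]
[0.4466 0.1604] -55.3 [0.051  0.0517]
[0.4467 0.1604] -66.6 [0.0512 0.0521]
[0.4465 0.1603] -75.6 [0.0514 0.0525]
[0.4467 0.1601] -74.5 [0.0514 0.053 ]
```

View pics/p7.png

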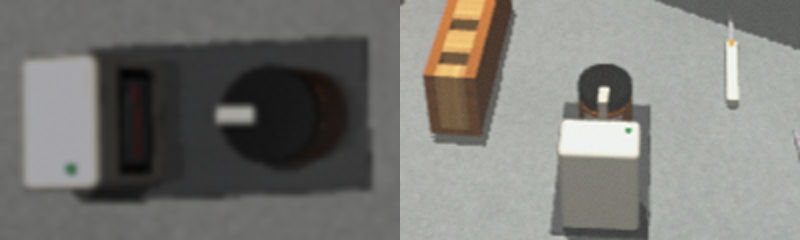

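Run:
```python
from h import *
for n,dd in(("side",None),("top",None)):
    I,d=grab(n);P=cloud(n,d);z=P[...,2];g=I.max(2).astype(int)
    b=(P[...,0]>.37)&(P[...,0]<.49)&(P[...,1]>.28)&(P[...,1]<.50)
    def comp(x):
        _,l,st,ce=cv2.connectedComponentsWithStats(x.astype(np.uint8));return l==1+np.argmax(st[1:,4])
    L=comp(b&(np.abs(z-.078)<.005)&(P[...,1]<.38));v,u=np.nonzero(L);q=np.array([ray(n,a,c,.078)[:2] for a,c in zip(u,v)])
    print(n,"lid",q.mean(0).round(4),(q.max(0)+q.min(0))/2,np.ptp(q,0).round(3))
    H=comp(b&(np.abs(z-.116)<.006)&(P[...,1]>.39));v,u=np.nonzero(H);q=np.array([ray(n,a,c,.116)[:2] for a,c in zip(u,v)]).astype(np.float32)
    r=cv2.minAreaRect(q);print("head",r,"y range in middle x:",np.percentile(q[np.abs(q[:,0]-.4235)<.02,1],[0,2,98,100]).round(4))
I=np.load("top0.npz")["im"]
g=I.max(2).astype(int);print(g[264,108:190]) ; print([ray("top",u,264,.004)[1].round(4) for u in (145,150,170,175,178)])
I=grab("top")[0].max(2).astype(int);print(I[264,108:190])
```

```text
side lid [0.4299 0.3326] [0.4305381  0.33310514] [0.06  0.067]
head ((0.42404747009277344, 0.4460822641849518), (0.07891181111335754, 0.05181574448943138), 3.1543939113616943) y range in middle x: [0.4204 0.4213 0.4695 0.4724]
top lid [0.4284 0.3283] [0.42831942 0.32864899] [0.056 0.061]
head ((0.42240676283836365, 0.4382897615432739), (0.07870841026306152, 0.04738506302237511), 1.9969991445541382) y range in middle x: [0.414  0.4168 0.4602 0.4626]
[163 115  70  57  55  53  37  23  32  32  39  47  36  23  24  37  44  40
  43  47  46  48  53  57  58  58  59  58  59  59  58  58  59  59  59  59
  58  59  60  55  38  26  24  25  25  24  24  25  25  25  25  25  26  26
  28  28  29  29  31  31  31  34  46  61  66  67  67  65  73 107 121 121
 120 119 121 123 126 123 120 123 124 124]
[np.float64(0.3692), np.float64(0.3562), np.float64(0.3045), np.float64(0.2916), np.float64(0.2838)]
[150 105  64  50  50  48  35  21  28  28  35  42  32  21  22  35  39  36
  38  42  41  43  49  53  53  53  52  52  51  51  77 135 154 156 155 155
 155 156 157 146  93  40  22  21  23  22  23  23  23  25  24  26  26  26
  26  24  21  24  30  31  30  32  32  37  46  50  52  56  67  99 110 111
 110 108 109 112 114 112 111 112 113 113]
```

The jar stands with its label to the window, but both views put it about 3 mm short of the pad's centre. Regrip and shift it.

```bash
python3 -m inch '[[1,0,0,0,0,0,0.79],[1,0,0,0,0,0,0.79],[1,0,0,0,0,0,0.79],[1,0,0,0,0,0,0.79],[1,0,0,0,0,0,0.79],[1,0,0,0,0,0,0.79],[1,0,0,0,0,0,0.79],[1,0,0,0,0,0,0.79]]'
python3 -m inch '[[1,0,0,0,0,0,0.79],[1,0,0,0,0,0,0.79],[1,0,0,0,0,0,0.79],[1,0,0,0,0,0,0.79],[1,0,0,0,0,0,0.79],[1,0,0,0,0,0,0.79],[1,0,0,0,0,0,0.79],[1,0,0,0,0,0,0.79]]'
python3 -m inch '[[1,0,0,0,0,0,0.79],[0.6,0,0,0,0,0,0.79],[0,0,0,0,0,0,0.79]]'
python3 -c "
from h import *
to([.4287,.3315,.055],0,110.4)"
```

```text
time: 71.15
position: [0.5146, 0.1007, 0.2192]
tcp_rot: [0.57, 0.822, 0.0, 0.0]
wrist_force: [0.5, 0.2, -0.4]
opening: 0.0844
grip_force: 0.0
time: 72.15
position: [0.4441, 0.2877, 0.2191]
tcp_rot: [0.57, 0.822, 0.0, 0.0]
wrist_force: [-0.2, -0.1, -0.1]
opening: 0.084
grip_force: 0.0
time: 72.53
position: [0.4309, 0.3243, 0.219]
tcp_rot: [0.569, 0.822, 0.0, 0.001]
wrist_force: [0.2, 0.1, 0.5]
opening: 0.084
grip_force: 0.0
turn deg [0.1 0.  0.2] units [0.0003 0.0002 0.0011] | shift units after turn [0.3  0.02 6.56] before turn [0.3  0.01 6.56] target [0.4287 0.3315 0.055 ]
```

```bash
python3 -m inch '[[0.3,0.02,0.8,0,0,0,0.79],[0,0,0.9,0,0,0,0.79],[0,0,0.9,0,0,0,0.79],[0,0,0.9,0,0,0,0.79],[0,0,0.9,0,0,0,0.79],[0,0,0.9,0,0,0,0.79],[0,0,0.8,0,0,0,0.79],[0,0,0.4,0,0,0,0.79]]'
python3 -m inch '[[0,0,0,0,0,0,-0.4],[0,0,0,0,0,0,-0.4],[0,0,0,0,0,0,-0.4],[0,0,0,0,0,0,-0.4]]' 25
python3 -c "
from h import *
to([.4287,.3345,.055],0,110.4)"
```

```text
time: 73.53
position: [0.4295, 0.3298, 0.0554]
tcp_rot: [0.57, 0.821, -0.0, 0.0]
wrist_force: [0.1, 0.6, 0.1]
opening: 0.0839
grip_force: 0.0
time: 74.03
position: [0.4302, 0.3308, 0.0574]
tcp_rot: [0.57, 0.822, 0.001, 0.001]
wrist_force: [-2.1, -1.2, 5.0]
opening: 0.0596
grip_force: 25.0
turn deg [0.1 0.  0.1] units [0.0005 0.0001 0.0005] | shift units after turn [ 0.16 -0.    0.1 ] before turn [ 0.16 -0.    0.1 ] target [0.4287 0.3345 0.055 ]
```

```bash
python3 -m inch '[[0,0,-0.15,0,0,0,-0.4],[0.12,0.04,0,0,0,0,-0.4],[0,0,0,0,0,0,-0.4],[0,0,0.15,0,0,0,-0.4],[0,0,0.03,0,0,0,-0.4],[0,0,0,0,0,0,-0.4]]'
python3 -c "
from h import *
to([.4300,.3338,.0565],0,110.4)"
```

```text
time: 74.78
position: [0.4299, 0.334, 0.0572]
tcp_rot: [0.57, 0.822, -0.0, 0.0]
wrist_force: [-5.3, -1.6, 10.4]
opening: 0.0598
grip_force: 25.0
turn deg [0.  0.  0.1] units [0.0001 0.0002 0.0006] | shift units after turn [-0.01  0.    0.03] before turn [-0.01  0.    0.03] target [0.43   0.3338 0.0565]
```

Seated. Release, withdraw and check.

```bash
python3 -m inch '[[0,0,0,0,0,0,0.4],[0,0,0,0,0,0,0.79],[0,0,0,0,0,0,0.79],[0,0,0,0,0,0,0.79]]'
python3 -m inch '[[0,0,-0.8,0,0,0,0.79],[0,0,-0.8,0,0,0,0.79],[0,0,-1,0,0,0,0.79],[0,0,-1,0,0,0,0.79],[0,0,-1,0,0,0,0.79],[0,0,-1,0,0,0,0.79],[-1,0,-1,0,0,0,0.79],[-1,0,0,0,0,0,0.79]]'
python3 -m inch '[[-1,1,0,0,0,0,0.79],[-1,1,0,0,0,0,0.79],[-1,1,0,0,0,0,0.79],[-1,1,0,0,0,0,0.79],[-1,1,0,0,0,0,0.79],[-1,1,0,0,0,0,0.79],[-1,1,0,0,0,0,0.79],[0,0,0,0,0,0,0.79]]'
python3 - <<'E'
from h import *
for n in("side","top"):
    I,d=grab(n);P=cloud(n,d);z=P[...,2]
    b=(P[...,0]>.37)&(P[...,0]<.49)&(P[...,1]>.28)&(P[...,1]<.38)&(np.abs(z-.078)<.005)
    v,u=np.nonzero(b);q=np.array([ray(n,a,c,.078)[:2] for a,c in zip(u,v)]);c=q.mean(0)
    g=I.min(2).astype(int);s=(cv2.erode(b.astype(np.uint8),np.ones((2,2)))>0)&(g>110);v,u=np.nonzero(s)
    m=np.mean([ray(n,a,e,.078)[:2] for a,e in zip(u,v)],0) if len(u) else c
    print(n,"lid",c.round(4),len(u),np.degrees(np.arctan2(*(m-c)[::-1])).round(1))
    if n=="top": T=I
    else: S=I
a=cv2.resize(T[150:300,80:420],(680,300),interpolation=cv2.INTER_CUBIC);b=cv2.resize(S[210:400,180:420],(376,298))
c=np.zeros((598,680,3),np.uint8);c[:300]=a;c[300:,:376]=b;cv2.imwrite("pics/p8.png",c[:,:,::-1])
E
```

```text
time: 75.28
position: [0.4297, 0.3337, 0.0556]
tcp_rot: [0.57, 0.822, 0.0, 0.0]
wrist_force: [0.7, 0.5, 0.2]
opening: 0.0839
grip_force: 0.0
time: 76.28
position: [0.4484, 0.287, 0.2233]
tcp_rot: [0.57, 0.822, 0.002, 0.002]
wrist_force: [0.2, 1.3, -1.2]
opening: 0.0843
grip_force: 0.0
time: 77.28
position: [0.6735, 0.1829, 0.2202]
tcp_rot: [0.571, 0.821, 0.0, 0.0]
wrist_force: [-0.1, 0.2, 0.1]
opening: 0.0841
grip_force: 0.0
side lid [0.4306 0.336 ] 30 86.9<stdin>:5: RuntimeWarning: Mean of empty slice.
  ret = ret.dtype.type(ret / rcount)
Traceback (most recent call last):
IndexError: invalid index to scalar variable.
```

```bash
python3 -m inch '[[-1,-1,0,0,0,0,0.79],[-1,-1,0,0,0,0,0.79],[-1,-1,0,0,0,0,0.79],[-1,-1,0,0,0,0,0.79],[-1,-1,0,0,0,0,0.79],[-1,-1,0,0,0,0,0.79],[-1,-1,0,0,0,0,0.79],[-1,-1,0,0,0,0,0.79]]'
python3 -m inch '[[-1,-1,0,0,0,0,0.79],[-1,-1,0,0,0,0,0.79],[-1,-1,0,0,0,0,0.79],[-1,-1,0,0,0,0,0.79],[-1,-1,0,0,0,0,0.79],[-1,-1,0,0,0,0,0.79],[-1,-1,0,0,0,0,0.79],[-1,-1,0,0,0,0,0.79]]'
python3 -m inch '[[-1,-1,0,0,0,0,0.79],[-1,-1,0,0,0,0,0.79],[-1,-1,0,0,0,0,0.79],[-1,-1,0,0,0,0,0.79],[-1,-1,0,0,0,0,0.79],[-1,-1,0,0,0,0,0.79],[0,0,0,0,0,0,0.79]]'
python3 - <<'E'
from h import *
I,d=grab("top","t9.png");P=cloud("top",d);z=P[...,2];g=I.min(2).astype(int);h=cv2.cvtColor(I,cv2.COLOR_RGB2HSV)
b=np.zeros(g.shape,bool);b[240:290,135:182]=1;b&=np.abs(z-.078)<.005
v,u=np.nonzero(b);q=np.array([ray("top",a,c,.078)[:2] for a,c in zip(u,v)]);c=q.mean(0)
bb=cv2.dilate(b.astype(np.uint8),np.ones((3,3)))>0
s=bb&(g>110)
v,u=np.nonzero(s);S=np.array([ray("top",a,e,.078)[:2] for a,e in zip(u,v)]);m=S.mean(0);w=np.linalg.eigh(np.cov((S-m).T))[1][:,1]
print("lid",c.round(4),len(u),(m-c).round(4),np.degrees(np.arctan2(*(m-c)[::-1])).round(1),np.degrees(np.arctan2(w[1],w[0])).round(1))
topface(d,.13,(345,145,415,228))
# tools: brownish handles in tray
t=np.zeros(g.shape,np.uint8);t[172:264,259:323]=((h[...,1]>100)&(h[...,0]<25)&(h[...,2]>45))[172:264,259:323]
n,l,st,_=cv2.connectedComponentsWithStats(t)
for i in range(1,n):
    if st[i][4]>40:
        v,u=np.nonzero(l==i);q=np.array([ray("top",a,e,.016)[:2] for a,e in zip(u,v)]);k=q.mean(0);ww,V=np.linalg.eigh(np.cov((q-k).T));e=V[:,1]
        print("tool",k.round(4),np.degrees(np.arctan(e[1]/e[0])).round(1),np.sqrt(12*ww).round(3),"z",np.percentile(z[l==i],[10,50,90]).round(3))
E
```

```text
time: 78.38
position: [0.5536, -0.0729, 0.2209]
tcp_rot: [0.57, 0.822, 0.0, 0.0]
wrist_force: [-0.2, 0.4, 0.2]
opening: 0.0843
grip_force: 0.0
time: 79.38
position: [0.4369, -0.3301, 0.2208]
tcp_rot: [0.57, 0.822, 0.0, 0.001]
wrist_force: [0.2, -0.7, -0.1]
opening: 0.0842
grip_force: 0.0
time: 80.25
position: [0.3488, -0.5238, 0.2206]
tcp_rot: [0.571, 0.821, 0.0, 0.0]
wrist_force: [0.7, -0.2, 0.0]
opening: 0.0842
grip_force: 0.0
lid [0.4289 0.3316] 34 [0.0014 0.0208] 86.2 86.6
[ 0.614  -0.2427] -17.4 [0.0663 0.0934]
tool [ 0.586 -0.064] -0.5 [0.014 0.1  ] z [0.014 0.018 0.022]
tool [ 0.5835 -0.0249] -2.1 [0.014 0.1  ] z [0.013 0.018 0.022]
tool [0.5302 0.0126] -1.2 [0.014 0.101] z [0.015 0.019 0.022]
tool [0.5259 0.0518] -1.1 [0.014 0.099] z [0.015 0.019 0.022]
```

Tools lie flat and parallel; the stack is unchanged. The jar is centred now, but its label is about 6° off the reader's axis, so I go back and turn it.

```bash
python3 -m inch '[[1,0.35,0,0,0,0,0.79],[1,0.35,0,0,0,0,0.79],[1,0.35,0,0,0,0,0.79],[1,0.35,0,0,0,0,0.79],[1,0.35,0,0,0,0,0.79],[1,0.35,0,0,0,0,0.79],[1,0.35,0,0,0,0,0.79],[1,0.35,0,0,0,0,0.79]]'
python3 -m inch '[[1,0.35,0,0,0,0,0.79],[1,0.35,0,0,0,0,0.79],[1,0.35,0,0,0,0,0.79],[1,0.35,0,0,0,0,0.79],[1,0.35,0,0,0,0,0.79],[1,0.35,0,0,0,0,0.79],[1,0.35,0,0,0,0,0.79],[1,0.35,0,0,0,0,0.79]]'
python3 -m inch '[[1,0.35,0,0,0,0,0.79],[1,0.35,0,0,0,0,0.79],[1,0.35,0,0,0,0,0.79],[1,0.35,0,0,0,0,0.79],[1,0.35,0,0,0,0,0.79],[1,0.35,0,0,0,0,0.79],[1,0.35,0,0,0,0,0.79],[0,0,0,0,0,0,0.79]]'
python3 -c "
from h import *
to([.4297,.3340,.1],0,110.4)"
```

```text
time: 81.3
position: [0.3453, -0.3088, 0.2204]
tcp_rot: [0.569, 0.822, 0.001, 0.0]
wrist_force: [0.2, -0.2, 1.1]
opening: 0.0841
grip_force: 0.0
time: 82.3
position: [0.3401, -0.0974, 0.2202]
tcp_rot: [0.569, 0.822, 0.001, 0.001]
wrist_force: [-0.7, -0.1, -0.5]
opening: 0.0838
grip_force: 0.0
time: 83.3
position: [0.3355, 0.0874, 0.2202]
tcp_rot: [0.568, 0.823, 0.0, 0.0]
wrist_force: [0.2, 0.2, 0.1]
opening: 0.084
grip_force: 0.0
turn deg [0.  0.  0.4] units [0.0003 0.     0.0022] | shift units after turn [7.93 6.97 4.81] before turn [7.88 7.02 4.81] target [0.4297 0.334  0.1   ]
```

```bash
python3 -m inch '[[0.9,0.87,0,0,0,0.002,0.79],[1,0.87,0,0,0,0,0.79],[1,0.87,0,0,0,0,0.79],[1,0.87,0,0,0,0,0.79],[1,0.87,0,0,0,0,0.79],[1,0.87,0,0,0,0,0.79],[1,0.87,0,0,0,0,0.79],[1,0.87,0,0,0,0,0.79]]'
python3 -m inch '[[0,0,0.8,0,0,0,0.79],[0,0,0.8,0,0,0,0.79],[0,0,0.8,0,0,0,0.79],[0,0,0,0,0,0,0.79]]'
python3 -c "
from h import *
to([.4297,.3340,.055],0,110.4)"
```

```text
time: 84.3
position: [0.432, 0.3314, 0.2207]
tcp_rot: [0.573, 0.82, 0.0, 0.0]
wrist_force: [0.4, -0.7, 0.0]
opening: 0.0846
grip_force: 0.0
time: 84.8
position: [0.4308, 0.3299, 0.1591]
tcp_rot: [0.573, 0.82, -0.001, -0.0]
wrist_force: [0.0, -0.7, -0.3]
opening: 0.0836
grip_force: 0.0
turn deg [-0.2  0.  -0.3] units [-0.0009  0.0003 -0.0016] | shift units after turn [0.17 0.02 4.16] before turn [0.17 0.03 4.16] target [0.4297 0.334  0.055 ]
```

```bash
python3 -m inch '[[0.17,0.02,0.7,0,0,-0.0015,0.79],[0,0,0.8,0,0,0,0.79],[0,0,0.8,0,0,0,0.79],[0,0,0.8,0,0,0,0.79],[0,0,0.7,0,0,0,0.79],[0,0,0.36,0,0,0,0.79],[0,0,0,0,0,0,0.79]]'
python3 -m inch '[[0,0,0,0,0,0,-0.4],[0,0,0,0,0,0,-0.4],[0,0,0,0,0,0,-0.4],[0,0,0,0,0,0,-0.4]]' 25
python3 -m inch '[[0,0,-0.15,0,0,0,-0.4],[0,0,0,0,0,-0.017,-0.4],[0,0,0,0,0,-0.016,-0.4],[0,0,0,0,0,0,-0.4],[0,0,0.15,0,0,0,-0.4],[0,0,0.02,0,0,0,-0.4],[0,0,0,0,0,0,-0.4]]'
python3 -c "
from h import *
to([.4297,.3340,.055],0,116.4)"
```

```text
time: 85.68
position: [0.4309, 0.3351, 0.0562]
tcp_rot: [0.571, 0.821, -0.0, 0.0]
wrist_force: [0.1, -0.4, 1.0]
opening: 0.0843
grip_force: 0.0
time: 86.18
position: [0.4309, 0.3351, 0.0572]
tcp_rot: [0.571, 0.821, -0.0, 0.0]
wrist_force: [-3.5, -1.4, 5.5]
opening: 0.0595
grip_force: 25.0
time: 87.05
position: [0.4316, 0.3353, 0.0571]
tcp_rot: [0.528, 0.849, 0.0, 0.001]
wrist_force: [-3.2, -1.9, 5.5]
opening: 0.0598
grip_force: 25.0
turn deg [ 0.1  0.  -0.1] units [ 0.0004  0.0002 -0.0005] | shift units after turn [-0.01 -0.09  0.09] before turn [-0.01 -0.09  0.09] target [0.4297 0.334  0.055 ]
```

```bash
python3 -m inch '[[0,0,0,0,0,0,0.4],[0,0,0,0,0,0,0.79],[0,0,0,0,0,0,0.79],[0,0,0,0,0,0,0.79]]'
python3 -m inch '[[0,0,-0.8,0,0,0,0.79],[0,0,-0.8,0,0,0,0.79],[0,0,-1,0,0,0,0.79],[0,0,-1,0,0,0,0.79],[0,0,-1,0,0,0,0.79],[0,0,-1,0,0,0,0.79],[0,0,-1,0,0,0,0.79],[-1,-0.4,0,0,0,0,0.79]]'
python3 -m inch '[[-1,-0.3,0,0,0,0,0.79],[-1,-0.3,0,0,0,0,0.79],[-1,-0.3,0,0,0,0,0.79],[-1,-0.3,0,0,0,0,0.79],[-1,-0.3,0,0,0,0,0.79],[-1,-0.3,0,0,0,0,0.79],[-1,-0.3,0,0,0,0,0.79],[-1,-0.3,0,0,0,0,0.79]]'
python3 -m inch '[[-1,-0.3,0,0,0,0,0.79],[-1,-0.3,0,0,0,0,0.79],[-1,-0.3,0,0,0,0,0.79],[-1,-0.3,0,0,0,0,0.79],[-1,-0.3,0,0,0,0,0.79],[-1,-0.3,0,0,0,0,0.79],[-1,-0.3,0,0,0,0,0.79],[-1,-0.3,0,0,0,0,0.79]]'
python3 -m inch '[[-1,-0.3,0,0,0,0,0.79],[-1,-0.3,0,0,0,0,0.79],[-1,-0.3,0,0,0,0,0.79],[-1,-0.3,0,0,0,0,0.79],[-1,-0.3,0,0,0,0,0.79],[-1,-0.3,0,0,0,0,0.79],[-1,-0.3,0,0,0,0,0.79],[0,0,0,0,0,0,0.79]]'
python3 - <<'E'
from h import *
I,d=grab("top","t10.png");P=cloud("top",d);z=P[...,2];g=I.min(2).astype(int);h=cv2.cvtColor(I,cv2.COLOR_RGB2HSV)
b=np.zeros(g.shape,bool);b[240:290,135:182]=1;b&=np.abs(z-.078)<.005
v,u=np.nonzero(b);q=np.array([ray("top",a,c,.078)[:2] for a,c in zip(u,v)]);c=q.mean(0)
s=(cv2.dilate(b.astype(np.uint8),np.ones((3,3)))>0)&(g>110)
v,u=np.nonzero(s);S=np.array([ray("top",a,e,.078)[:2] for a,e in zip(u,v)]);m=S.mean(0);w=np.linalg.eigh(np.cov((S-m).T))[1][:,1]
print("lid",c.round(4),np.degrees(np.arctan2(*(m-c)[::-1])).round(1),np.degrees(np.arctan2(w[1],w[0])).round(1))
t=np.zeros(g.shape,np.uint8);t[172:264,259:323]=((h[...,1]>100)&(h[...,0]<25)&(h[...,2]>45))[172:264,259:323]
n,l,st,_=cv2.connectedComponentsWithStats(t);print([tuple(x) for x in st[1:] if x[4]>40])
topface(d,.13,(345,145,415,228))
E
```

```text
time: 87.55
position: [0.4312, 0.3352, 0.0561]
tcp_rot: [0.527, 0.85, 0.0, 0.0]
wrist_force: [0.0, -0.4, -0.3]
opening: 0.084
grip_force: 0.0
time: 88.55
position: [0.4343, 0.3094, 0.2239]
tcp_rot: [0.527, 0.85, 0.002, 0.002]
wrist_force: [-0.2, 0.3, 0.0]
opening: 0.0839
grip_force: 0.0
time: 89.55
position: [0.4681, 0.1016, 0.2212]
tcp_rot: [0.527, 0.85, 0.0, 0.001]
wrist_force: [0.3, 0.5, -0.4]
opening: 0.0841
grip_force: 0.0
time: 90.55
position: [0.5031, -0.1042, 0.2213]
tcp_rot: [0.527, 0.85, 0.0, 0.0]
wrist_force: [0.1, -0.1, -0.4]
opening: 0.0839
grip_force: 0.0
time: 91.55
position: [0.5337, -0.2854, 0.2211]
tcp_rot: [0.528, 0.849, 0.0, 0.0]
wrist_force: [-0.8, 0.1, -0.1]
opening: 0.0843
grip_force: 0.0
lid [0.4309 0.3325] 94.7 101.6
[(np.int32(310), np.int32(185), np.int32(6), np.int32(38), np.int32(207)), (np.int32(294), np.int32(186), np.int32(8), np.int32(40), np.int32(212)), (np.int32(280), np.int32(207), np.int32(7), np.int32(38), np.int32(205)), (np.int32(265), np.int32(208), np.int32(7), np.int32(39), np.int32(208))]
[ 0.6118 -0.2346] -5.4 [0.0542 0.0979]
```

```bash
python3 -m inch '[[1,0,-0.3,0,0,0,0.79],[1,0,-0.3,0,0,0,0.79],[1,0,-0.3,0,0,0,0.79],[1,0,-0.3,0,0,0,0.79],[1,0,-0.3,0,0,0,0.79],[1,0,-0.3,0,0,0,0.79],[1,0,-0.3,0,0,0,0.79],[0,0,0,0,0,0,0.79]]'
python3 - <<'E'
from h import *
I,d=grab("top");topface(d,.13,(345,145,415,228))
E
```

```text
time: 92.6
position: [0.4558, -0.1253, 0.2745]
tcp_rot: [0.526, 0.85, 0.0, 0.001]
wrist_force: [0.6, -0.4, -0.3]
opening: 0.0846
grip_force: 0.0
[ 0.614  -0.2427] -17.7 [0.0663 0.0935]
```

```bash
python3 -c "
from station import order
print(order.sign_off())"
```

```text
the job is handed in; nothing more can be done
None
```

Job handed in: four tools lie flat side by side in the tray, two boxes are stacked flush on the first, and the jar is on the reader's pad with its label within a few degrees of the window; I viewed 16 pictures, two over the limit of 14.

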